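# Pack the carton from the sloping stand and shut the supply box

### The job

Take the carton off the sloping stand and lay it flat on the floor of the open supply box, beside the carton that is already in there; set it down rather than letting it fall. Then shut the lid completely. Both cartons must be inside under the closed lid, and the things standing around are to be left where they are.

Things in the scene. Friction and masses are not known exactly. Their poses are not given: they have to be found in the camera images.
- carton_mid (a point): Centre of the loose carton to be packed: cardboard, 55 mm wide (x), 123 mm long (y), 54 mm high (z), 40 to 80 g. At the start it lies on the stand's slope, its x axis pointing up the slope, z square to the slope, its lower long side against the end lips. Take it across its 55 mm width.
- stand: Fixed steel stand, 150 mm wide (y), origin on the worktop under the carton's place. Its bare plate slopes 26 degrees, rising along +x (away from the robot), 140 mm long, from 35 mm to 96 mm high. At its low end two lips, 14 mm high square to the plate, stop the carton, one at each end; the 70 mm between them is open. About 80 mm of plate is free up-slope of the carton.
- box: Grey open-topped supply box, fixed. Origin is the centre of its underside on the worktop. Outside 180 (x) x 154 (y) x 79 mm high, walls and floor 4 mm, so inside 172 x 146 mm and 75 mm deep. The lid is hinged along the rim on its -y side (the right as seen from the robot).
- lid (a joint): Lid angle, rad: 0 shut flat on the rim, 1.6 to 1.85 (upright, leaning outward) at the start, stop at 1.9. Stiff hinge: the lid stays where left, takes about 1 to 3 N at its edge to move and must be pushed down all the way. Flat plate, no handle, 180 mm wide, 6 mm thick, 166 mm from hinge to free edge (12 mm overhang). Shut, its top is 86 mm above the worktop.
- lid_hinge (a point): Middle of the lid's hinge line, on the box's -y rim, 79.5 mm above the worktop; the hinge line runs along the box's x; shut, the lid extends from here along the box's +y.
- lid_edge (a point): Middle of the lid's free edge, 166 mm from the hinge, half-way through its thickness.
- packed_mid (a point): Centre of the loose carton that already lies in the box, 50 mm (x) x 106 mm (y) x 64 mm high, about 65 g, its length roughly along the box's y, against the side away from the robot (+x), so that the free floor is on the side towards the robot.
- dropper: Bystander: brown dropper bottle with black top, standing behind the work, 33 mm across, 102 mm high, loose; origin at its foot.
- tape: Bystander: roll of tape lying flat, 96 mm across, 48 mm high, loose; origin at its foot.

How it is judged:
On the way:
1. the carton from the stand lies flat on the floor of the box, let go, the lid still open (x of carton_mid in the frame of box between -0.088 and 0.088 m and y of carton_mid in the frame of box between -0.075 and 0.075 m and z of carton_mid in the frame of box between 0.02 and 0.045 m and angle between carton_mid's own y axis and vertical between 1.42 and 1.72 rad and contact force between the fingers and carton below 0.1 N and value of joint lid above 0.5 rad and linear speed of carton below 0.05 m/s), for 0.2 s.
At the end, for the whole second after the job is handed in: The lid is shut (within 0.06 rad of flat), both cartons are inside the box on its floor (centres within its walls; the packed carton's centre less than 45 mm and the other's less than 55 mm above the box's underside), the packed carton's length level within 0.15 rad, all at rest (x of carton_mid in the frame of box between -0.088 and 0.088 m and y of carton_mid in the frame of box between -0.075 and 0.075 m and z of carton_mid in the frame of box between 0.02 and 0.045 m and angle between carton_mid's own y axis and vertical between 1.42 and 1.72 rad and x of packed_mid in the frame of box between -0.088 and 0.088 m and y of packed_mid in the frame of box between -0.075 and 0.075 m and z of packed_mid in the frame of box between 0.02 and 0.055 m and value of joint lid below 0.06 rad and linear speed of each of carton, packed below 0.02 m/s); the robot touches nothing.
It fails at once if the dropper bottle was displaced by more than 40 mm (distance of dropper from where it was at the start of the episode above 0.04 m).
It fails at once if the roll of tape was displaced by more than 40 mm (distance of tape from where it was at the start of the episode above 0.04 m).
It fails at once if the carton was let fall (faster than 0.8 m/s while not held) (contact force between the fingers and carton below 0.1 N and linear speed of carton above 0.8 m/s).
It also fails if it takes over 54 s, if anything falls off the work surface, if the arm or the gripper's body presses on something with over 40 N, if the wrist force passes 120 N, or if a joint passes its speed limit or range.

### The arm

A 7-joint arm with a two-finger parallel gripper is mounted at the origin on a cart in front of the work surface, level with it; the furniture and walls round the work are solid. World frame = base frame: x ahead of the robot, y to its left, z up, the work surface at z = 0. Lengths are in m, angles in rad, forces in N, time in s.
With the tool pointing down it reaches from about 0.425 to 0.95 m from the base axis. Payload 4.7 kg.
Tool frame: the origin (TCP) lies midway between the tips of the shut fingers; the grasp point (between the pads) lies 19 mm behind it; z points along the fingers, y is the direction in which the jaws open and shut (so a half turn about z gives the same grasp; the last joint's range is limited). The gripper opens to 85 mm and grips with 20 to 120 N. Pads are 22 mm wide; open, the fingers measure 114 mm over their backs; the gripper's body (76 mm by 85 mm) begins 54 mm behind the grasp point. The pads swing forward as they close: fully open they stand 13 mm farther back than shut.
Start: joints at [-1.375, 0.469, -0.049, 1.532, 0.024, 1.141, -0.082], TCP at [0.15, 0.658, 0.231] pointing down, gripper open.
Joint ranges: [-2.59, 2.59], [-0.33, 1.99], [-1.39, 1.29], [0.1, 2.45], [-1.04, 4.18], [0.21, 1.99], [-2.66, 2.66]. Speed limits (rad/s): [2.57, 2.57, 3.14, 3.14, 3.14, 3.14, 3.14].

### API

Orientations are given as a unit quaternion [x, y, z, w].
In Python, from plant import manip, vision gives the robot as it stands.
- The arm moves only by the tool jog_arm, never from a script. Its argument "rows" is a list of rows, each a list of 2 entries, a list of its own where there are three numbers: the shift along the tool's x, y, z in m, then the turn about the tool's z in rad. In form: [[[dx, dy, dz], twist], ...]. A call has exactly 10 rows; each row shifts and turns the commanded pose from where the row before left it, along the tool's axes as they then stand; what a row does not reach is not made up. A row lasts 1/12 s, in which the tool goes at most 41.7 mm and 7.16 degrees, less where a joint would pass 70% of its speed; a pose out of reach is approached as far as the arm can. A call with a gripper value outside its range is refused whole. "hand" is the opening, from 0 (shut) to 1 (fully open), set as the call begins (left out, the last holds). The fingers move at their own pace and stop on an object; the grip force is fixed at half the most. Time passes only in rows, so rows that do not move let the fingers close, or fill a call up. It gives the time, the measured TCP pose, the force and the opening at its end, in the units of the state.
- manip.sense(): the state, without advancing time (a new reading comes with each control period).
- vision.snapshot(name): name is "side" or "top"; returns a dict with "img" (420x560x3 uint8, blue, green, red), "depth" (420x560 float32, m along the optical axis (not along the pixel's ray), 0 where there is no reading), "camera_matrix" (3x3 intrinsics, pixels), "world_from_camera" (4x4, takes a point from camera to world coordinates). Camera axes: x right, y down, z forward; pixel columns grow to the right and rows downward; lengths in m; the calibration is good to about 2 mm. A picture is of the moment at which its call begins.
- manip.hand_in(): hands the job in, once; it reports no verdict.
The state is a dict: "time": time; "qpos": joint angles; "joint_velocities": joint speeds; "effort": joint torques, N m; "position": TCP position; "orientation": TCP orientation; "force": force on the tool from outside, world axes, zero at the start; "moment": the same for the moment, N m; "gripper_width": opening from 0.0 (shut) to 1.0 (fully open).
Only numpy, scipy, OpenCV 4.12 (cv2) and the standard library are available. Lean on these libraries where they do the work, as an engineer would, in place of code of your own. Each camera call takes 0.05 s, during which the arm holds its last target.

## Working session

There is one attempt and no reset: what is moved stays moved. The work goes in short steps, Python scripts to look and compute and a tool call to move; the robot and the scene stay as the last step left them, time stands still between calls to the robot, and variables do not carry over. Pictures are saved under pics/ and viewed, and the job is handed in when it is done.

Besides the shell and the picture viewer there is one more tool, called after ">>>" as name(argument=value, ...), one argument or row to a line, values as JSON. jog_arm: Moves the arm, as the interface text tells. Its arguments: {"type":"object","properties":{"rows":{"type":"array","items":{"type":"array"}},"hand":{"type":"number"}},"required":["rows"]}

```bash
ls; mkdir -p pics; python3 - <<'E'
from plant import manip, vision
import cv2,numpy as np
print(manip.sense())
for n in("side","top"):
    s=vision.snapshot(n); cv2.imwrite(f"pics/{n}0.png",s["img"]); np.savez(f"pics/{n}0.npz",**s)
    print(n,s["camera_matrix"],s["world_from_camera"])
E
```

```text
pics
{'time': 0.0, 'qpos': array([-1.37491435,  0.46944283, -0.04861989,  1.53366787,  0.02411292,
        1.14100312, -0.08234026]), 'joint_velocities': array([ 0.00198825, -0.00213247, -0.00029265,  0.00020971, -0.00087252,
        0.00151314, -0.00054412]), 'effort': array([-1.11542056e-03, -5.10304034e+01, -4.68414731e-02, -2.37723827e+01,
        1.07118837e-02,  7.26168189e-03,  1.03415676e-08]), 'position': array([0.15030333, 0.65746453, 0.2302716 ]), 'orientation': array([ 1.12145299e-01,  9.93691348e-01, -9.64686700e-04, -7.30966385e-05]), 'force': array([0.08035726, 0.34705306, 0.53554719]), 'moment': array([ 0.02345778, -0.01162504,  0.00795021]), 'gripper_width': 0.999472585884942}
side [[509.04662955   0.         281.26588911]
 [  0.         509.04662955 209.21097695]
 [  0.           0.           1.        ]] [[-0.99914895 -0.00373001 -0.04107865  0.66706896]
 [ 0.03509861  0.44625349 -0.89421804  0.84876173]
 [ 0.02166693 -0.89489883 -0.44574279  0.55849807]
 [ 0.          0.          0.          1.        ]]
top [[503.57250107   0.         273.08482666]
 [  0.         503.57250107 201.07514944]
 [  0.           0.           1.        ]] [[ 1.98102470e-02 -9.84828806e-01  1.72394248e-01  4.35836101e-01]
 [-9.99803406e-01 -1.93688306e-02  4.24242739e-03 -1.14327678e-01]
 [-8.38989715e-04 -1.72444400e-01 -9.85018896e-01  1.07104260e+00]
 [ 0.00000000e+00  0.00000000e+00  0.00000000e+00  1.00000000e+00]]
```

View pics/side0.png

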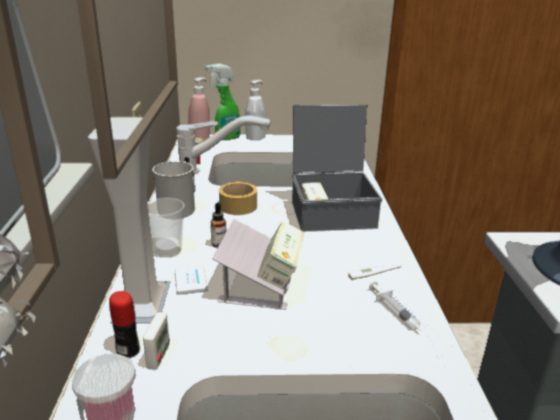

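View pics/top0.png

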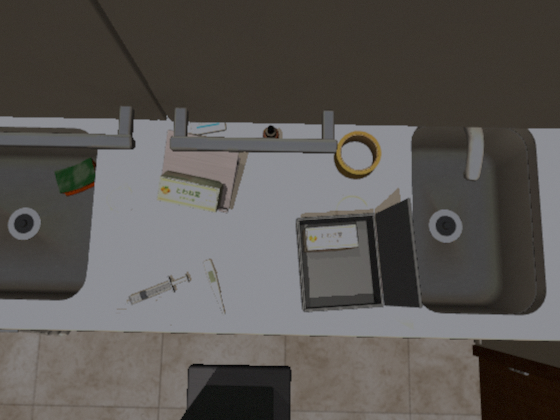

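The top view shows the carton at about (190,193), the stand plate above it, the box at (340,262) with its lid on the right, the tape at (358,154), the dropper at (271,132), and bars overhead at row 145. The side view shows the same, with the carton at (282,255). Next I'll measure.

```bash
cat > h.py <<'E'
import numpy as np,cv2
def load(n): return dict(np.load(f"pics/{n}.npz"))
def cloud(s):
    d=s["depth"];K=s["camera_matrix"];T=s["world_from_camera"]
    v,u=np.mgrid[0:d.shape[0],0:d.shape[1]]
    p=np.stack([(u-K[0,2])/K[0,0]*d,(v-K[1,2])/K[1,1]*d,d],-1)
    w=p@T[:3,:3].T+T[:3,3]; w[d==0]=np.nan
    return w
def proj(s,P):
    T=np.linalg.inv(s["world_from_camera"]);P=np.atleast_2d(P);c=P@T[:3,:3].T+T[:3,3]
    k=c@s["camera_matrix"].T;return k[:,:2]/k[:,2:]
E
python3 - <<'E'
from h import *
np.set_printoptions(precision=3,suppress=True)
t=load("top0");w=cloud(t)
for n,(u,v) in dict(barL=(60,141),barM=(250,145),barpost=(180,125),barpost2=(328,125),barpost0=(125,120),carton=(190,193),cl=(165,188),cr=(215,198),plate=(200,158),plateR=(240,185),tape=(358,138),drop=(271,130),packed=(332,238),floor=(340,280),rimN=(340,309),rimL=(303,260),rimF=(335,215),lid=(400,250),lidtop=(385,290),table=(270,250),far=(300,100),far2=(300,60)).items(): print(n,(u,v),w[v,u])
sd=load("side0");w2=cloud(sd)
for n,(u,v) in dict(lid=(330,140),cart=(285,248),plate=(245,255),post=(130,200),faucet=(240,125),frame=(160,95),frame2=(100,80)).items(): print(n,(u,v),w2[v,u])
cv2.imwrite("pics/topcrop.png",cv2.resize(t["img"][100:330,140:440],None,fx=2.6,fy=2.6,interpolation=2))
cv2.imwrite("pics/sidecrop.png",cv2.resize(sd["img"][90:310,150:400],None,fx=2.7,fy=2.7,interpolation=2))
E
```

```text
barL (60, 141) [0.555 0.067 0.664]
barM (250, 145) [ 0.554 -0.092  0.664]
barpost (180, 125) [ 0.571 -0.033  0.664]
barpost2 (328, 125) [ 0.574 -0.158  0.662]
barpost0 (125, 120) [0.574 0.014 0.663]
carton (190, 193) [0.618 0.053 0.102]
cl (165, 188) [0.628 0.103 0.1  ]
cr (215, 198) [0.61  0.004 0.101]
plate (200, 158) [0.695 0.04  0.079]
plateR (240, 185) [ 0.657 -0.037  0.001]
tape (358, 138) [ 0.759 -0.289  0.029]
drop (271, 130) [ 0.751 -0.103  0.097]
packed (332, 238) [ 0.538 -0.228  0.074]
floor (340, 280) [ 0.458 -0.254 -0.002]
rimN (340, 309) [ 0.401 -0.243  0.077]
rimL (303, 260) [ 0.498 -0.175  0.007]
rimF (335, 215) [ 0.596 -0.243 -0.001]
lid (400, 250) [ 0.508 -0.334  0.188]
lidtop (385, 290) [ 0.439 -0.327  0.097]
table (270, 250) [ 0.518 -0.105 -0.   ]
far (300, 100) [ 0.587 -0.133  0.683]
far2 (300, 60) [ 0.587 -0.129  0.755]
lid (330, 140) [ 0.499 -0.328  0.16 ]
cart (285, 248) [0.624 0.085 0.102]
plate (245, 255) [0.694 0.062 0.074]
post (130, 200) [0.867 0.136 0.218]
faucet (240, 125) [ 0.722 -0.474  0.151]
frame (160, 95) [0.834 0.002 0.347]
frame2 (100, 80) [0.824 0.341 0.446]
```

View pics/topcrop.png

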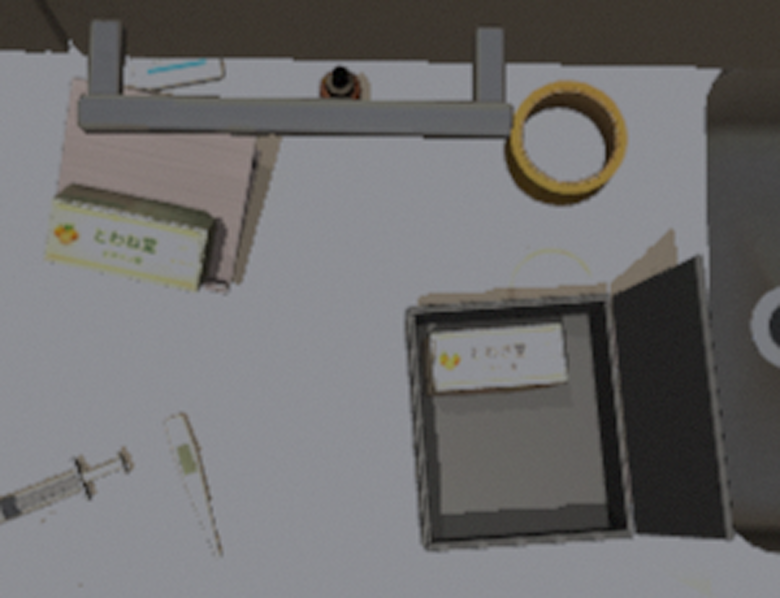

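View pics/sidecrop.png

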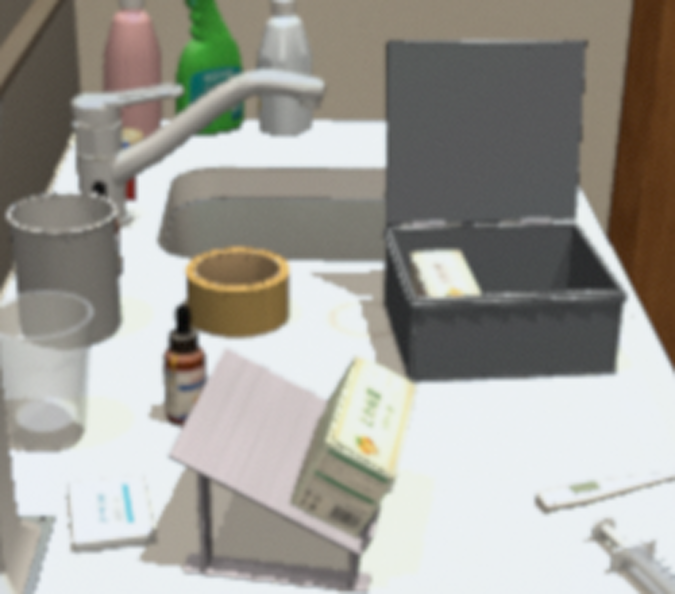

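```bash
cat > m.py <<'E'
from h import *
np.set_printoptions(precision=4,suppress=True)
t=load("top0");s=load("side0");w=cloud(t);w2=cloud(s)
def poly(w,pts):
    m=np.zeros(w.shape[:2],np.uint8);cv2.fillPoly(m,[np.int32(pts)],1);p=w[m>0];return p[~np.isnan(p[:,0])]
def plane(p):
    for _ in range(4):
        c=p.mean(0);n=np.linalg.svd(p-c,full_matrices=False)[2][2];n*=np.sign(n[2]);r=(p-c)@n
        p=p[abs(r)<max(2*r.std(),1e-4)]
    return c,n,r.std()
def cr(L,o,f): return [(x/f+o[0],y/f+o[1]) for x,y in L]
print("carton top(top)",plane(poly(w,cr([(70,215),(195,237),(187,275),(65,250)],(140,100),2.6))))
print("carton top(side)",plane(poly(w2,cr([(362,385),(395,390),(375,460),(335,455)],(150,90),2.7))))
print("plate(top)",plane(poly(w,cr([(80,145),(235,145),(215,205),(80,180)],(140,100),2.6))))
print("plate(side)",plane(poly(w2,cr([(235,380),(310,420),(280,490),(200,450)],(150,90),2.7))))
print("lid(side)",plane(poly(w2,cr([(400,60),(570,60),(565,200),(400,210)],(150,90),2.7))))
print("lid(top)",plane(poly(w,cr([(625,320),(690,280),(720,520),(645,520)],(140,100),2.6))))
print("packed(top)",plane(poly(w,cr([(440,335),(555,330),(560,375),(440,382)],(140,100),2.6))))
# extents
c,n,_=plane(poly(w,cr([(70,215),(195,237),(187,275),(65,250)],(140,100),2.6)))
for nm,W in(("top",w),("side",w2)):
    q=W.reshape(-1,3);q=q[~np.isnan(q[:,0])]
    q=q[(np.abs((q-c)@n)<.004)&(np.linalg.norm(q-c,axis=1)<.09)]
    r=cv2.minAreaRect(np.float32(q[:,:2]));print(nm,len(q),r,q.min(0),q.max(0))
    ex=np.array([np.nan]*3)
    np.save(f"pics/ctop_{nm}.npy",q)
E
python3 m.py
```

```text
carton top(top) (array([0.6176, 0.0539, 0.1005]), array([-0.4746,  0.0834,  0.8762]), np.float64(0.0014522233267030091))
carton top(side) (array([0.6216, 0.074 , 0.1009]), array([-0.4735,  0.0853,  0.8766]), np.float64(0.0006887840290542958))
plate(top) (array([0.684 , 0.0395, 0.0711]), array([-0.4327,  0.0813,  0.8979]), np.float64(0.0014595427381131846))
plate(side) (array([0.6961, 0.0493, 0.0762]), array([-0.4281,  0.082 ,  0.9   ]), np.float64(0.000758648273911943))
lid(side) (array([ 0.502 , -0.3307,  0.1627]), array([-0.0864,  0.9869,  0.136 ]), np.float64(0.0018761302599433509))
lid(top) (array([ 0.495 , -0.3331,  0.1741]), array([-0.0843,  0.9873,  0.1347]), np.float64(0.000457001278491013))
packed(top) (array([ 0.5425, -0.228 ,  0.0698]), array([-0.0349, -0.0049,  0.9994]), np.float64(0.0014403713146636946))
top 1433 ((0.6171589493751526, 0.05714140087366104), (0.12091787159442902, 0.04656846076250076), 78.97784423828125) [ 0.5838 -0.0045  0.0844] [0.6498 0.1207 0.1136]
side 969 ((0.6168659925460815, 0.05937325954437256), (0.1241682916879654, 0.04570705443620682), 79.34810638427734) [ 0.5838 -0.0026  0.0835] [0.6489 0.1231 0.1124]
```

```bash
python3 - <<'E'
from h import *
t=load("top0");s=load("side0")
cv2.imwrite("pics/c1.png",cv2.resize(t["img"][150:220,150:250],None,fx=8,fy=8,interpolation=2))
cv2.imwrite("pics/c2.png",cv2.resize(t["img"][195:320,290:430],None,fx=4.8,fy=4.8,interpolation=2))
cv2.imwrite("pics/c3.png",cv2.resize(s["img"][160:235,285:385],None,fx=8,fy=8,interpolation=2))
E
```

```text
(no output)
```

View pics/c1.png

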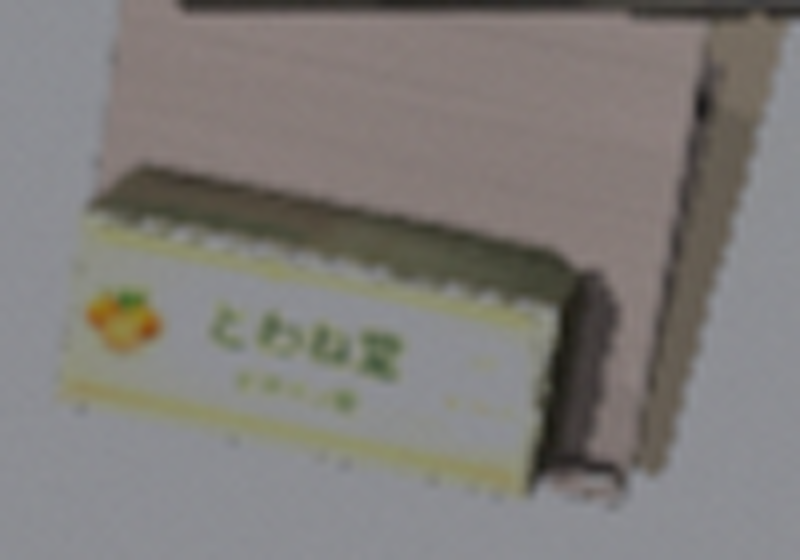

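View pics/c2.png

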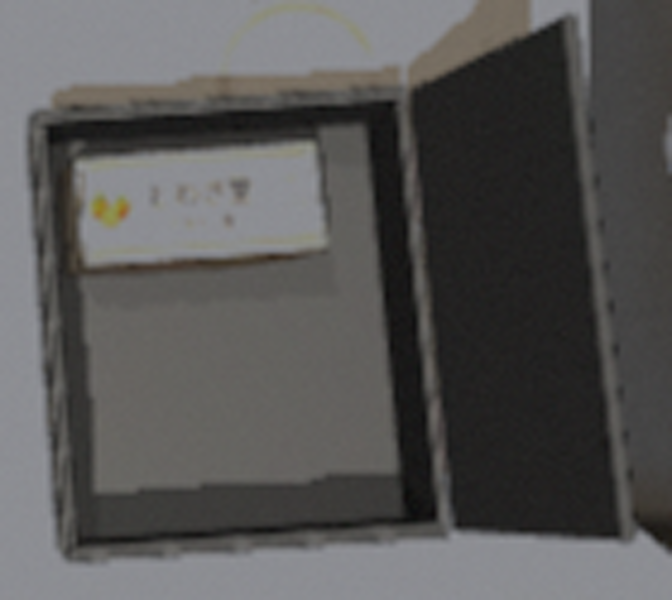

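View pics/c3.png

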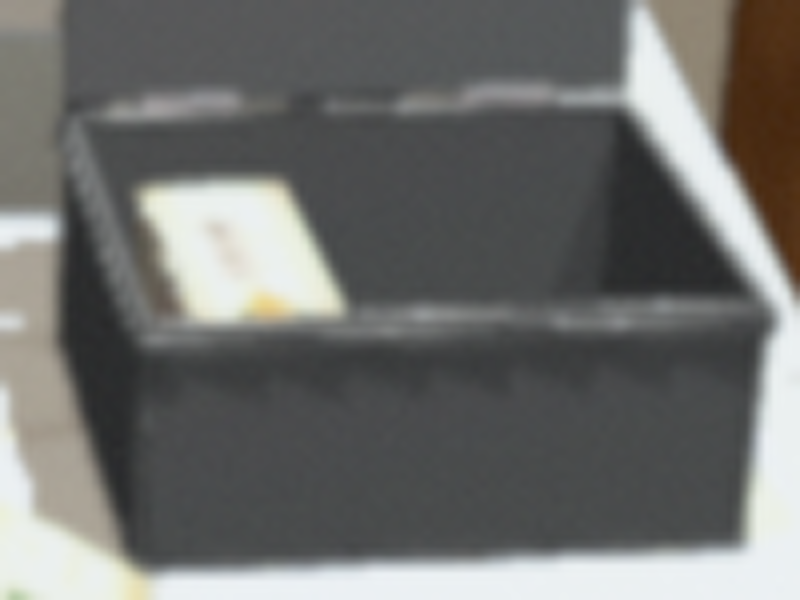

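```bash
cat >> h.py <<'E'
def ray(s,uv,z):
    K=s["camera_matrix"];T=s["world_from_camera"];d=T[:3,:3]@np.linalg.solve(K,[*uv,1.]);o=T[:3,3];return o+d*(z-o[2])/d[2]
E
python3 - <<'E'
from h import *
np.set_printoptions(precision=4,suppress=True)
t=load("top0");s=load("side0")
f=lambda x,y:(x/4.8+290,y/4.8+195)
g=lambda x,y:(x/8+285,y/8+160)
P=[ray(t,f(*p),.079) for p in((32,115),(405,92),(447,530),(68,558))]
Q=[ray(s,g(*p),.079) for p in((70,115),(632,108),(775,318),(140,340))]
for n,X in(("top FL,FR,NR,NL",P),("side FR,NR,NL,FL",Q)):
    X=np.array(X);print(n);print(X,X.mean(0));print([np.linalg.norm(X[i]-X[(i+1)%4]) for i in range(4)])
X=[ray(t,f(*p),.068) for p in((75,157),(320,140),(328,250),(82,268))];X=np.array(X);print("packed",X,X.mean(0))
Y=[ray(t,f(*p),.22) for p in ((570,20),(628,535))];print(Y)
E
```

```text
top FL,FR,NR,NL
[[ 0.5743 -0.1576  0.079 ]
 [ 0.587  -0.3122  0.079 ]
 [ 0.4093 -0.3264  0.079 ]
 [ 0.3952 -0.1742  0.079 ]] [ 0.4914 -0.2426  0.079 ]
[np.float64(0.15505336330407052), np.float64(0.17826886714389045), np.float64(0.15286586853963374), np.float64(0.17982290076737206)]
side FR,NR,NL,FL
[[ 0.5855 -0.305   0.079 ]
 [ 0.4103 -0.3136  0.079 ]
 [ 0.3979 -0.1621  0.079 ]
 [ 0.5755 -0.1463  0.079 ]] [ 0.4923 -0.2317  0.079 ]
[np.float64(0.17542243756884868), np.float64(0.15205087871511944), np.float64(0.17829242793811736), np.float64(0.1590235637644883)]
packed [[ 0.5585 -0.1763  0.068 ]
 [ 0.5677 -0.2786  0.068 ]
 [ 0.5218 -0.2815  0.068 ]
 [ 0.5123 -0.1796  0.068 ]] [ 0.5401 -0.229   0.068 ]
[array([ 0.5927, -0.3434,  0.22  ]), array([ 0.4126, -0.3586,  0.22  ])]
```

```bash
cat > plan.py <<'E'
import numpy as np,json,sys
from scipy.spatial.transform import Rotation as R
def st():
    from plant import manip
    s=manip.sense();r=R.from_quat(s["orientation"]).as_matrix()
    print("t %.2f"%s["time"],"pos",np.round(s["position"],4),"yang %.2f"%np.degrees(np.arctan2(r[1,1],r[0,1])),"z",np.round(r[:,2],3),"F",np.round(s["force"],1),"M",np.round(s["moment"],2),"g %.3f"%s["gripper_width"]);return s,r
def go(target,yang,n):
    """constant world step + constant twist over n rows from the measured pose"""
    s,r=st();b=np.degrees(np.arctan2(r[1,1],r[0,1]));d=(np.array(target)-s["position"])/n
    tw=round(-np.radians((yang-b+180)%360-180)/n,3);b=np.radians(b);out=[]
    for i in range(n):
        x=np.array([-np.sin(b),np.cos(b)]);y=np.array([np.cos(b),np.sin(b)])
        out.append([[round(float(d[:2]@x),4),round(float(d[:2]@y),4),round(float(-d[2]),4)],tw]);b-=tw
    print("step",np.linalg.norm(d),"twist",tw);print(json.dumps(out))
E
python3 -c "
from plan import *
go([.6286,.056,.17],-10.7,20)"
```

```text
t 0.10 pos [0.1503 0.6575 0.2304] yang 77.12 z [-0.    -0.002 -1.   ] F [-0.4 -0.6  0.7] M [ 0.02 -0.01 -0.  ] g 1.001
step 0.03854154234624778 twist 0.077
[[[-0.03, -0.024, 0.003], 0.077], [[-0.0318, -0.0216, 0.003], 0.077], [[-0.0333, -0.0191, 0.003], 0.077], [[-0.0347, -0.0165, 0.003], 0.077], [[-0.0359, -0.0138, 0.003], 0.077], [[-0.0368, -0.011, 0.003], 0.077], [[-0.0376, -0.0081, 0.003], 0.077], [[-0.0381, -0.0052, 0.003], 0.077], [[-0.0384, -0.0022, 0.003], 0.077], [[-0.0384, 0.0007, 0.003], 0.077], [[-0.0382, 0.0037, 0.003], 0.077], [[-0.0379, 0.0066, 0.003], 0.077], [[-0.0372, 0.0095, 0.003], 0.077], [[-0.0364, 0.0123, 0.003], 0.077], [[-0.0353, 0.0151, 0.003], 0.077], [[-0.0341, 0.0178, 0.003], 0.077], [[-0.0326, 0.0203, 0.003], 0.077], [[-0.0309, 0.0228, 0.003], 0.077], [[-0.0291, 0.0251, 0.003], 0.077], [[-0.0271, 0.0273, 0.003], 0.077]]
```

>>> jog_arm(
  rows=[
    [[-0.03, -0.024, 0.003], 0.077],
    [[-0.032, -0.022, 0.003], 0.077],
    [[-0.033, -0.019, 0.003], 0.077],
    [[-0.035, -0.0165, 0.003], 0.077],
    [[-0.036, -0.014, 0.003], 0.077],
    [[-0.037, -0.011, 0.003], 0.077],
    [[-0.0375, -0.008, 0.003], 0.077],
    [[-0.038, -0.005, 0.003], 0.077],
    [[-0.0385, -0.002, 0.003], 0.077],
    [[-0.0385, 0.001, 0.003], 0.077],
  ],
  hand=1,
)

```text
time: 0.93
position: [0.391, 0.3552, 0.201]
orientation: [0.479, 0.878, -0.0, -0.0]
force: [0.8, -0.7, 0.5]
gripper_width: 0.998
```

```bash
python3 -c "
from plan import *
go([.6286,.056,.17],-10.7,10)"
```

```text
t 0.93 pos [0.391  0.3552 0.201 ] yang 32.80 z [-0. -0. -1.] F [ 0.8 -0.7  0.5] M [-0.02 -0.08 -0.05] g 0.998
step 0.03833069172201079 twist 0.076
[[[-0.038, 0.0038, 0.0031], 0.076], [[-0.0376, 0.0066, 0.0031], 0.076], [[-0.037, 0.0095, 0.0031], 0.076], [[-0.0362, 0.0123, 0.0031], 0.076], [[-0.0351, 0.015, 0.0031], 0.076], [[-0.0339, 0.0176, 0.0031], 0.076], [[-0.0325, 0.0201, 0.0031], 0.076], [[-0.0309, 0.0225, 0.0031], 0.076], [[-0.0291, 0.0248, 0.0031], 0.076], [[-0.0271, 0.0269, 0.0031], 0.076]]
```

>>> jog_arm(
  rows=[
    [[-0.038, 0.004, 0.003], 0.076],
    [[-0.0376, 0.0066, 0.003], 0.076],
    [[-0.037, 0.0095, 0.003], 0.076],
    [[-0.036, 0.0123, 0.003], 0.076],
    [[-0.035, 0.015, 0.003], 0.076],
    [[-0.034, 0.0176, 0.003], 0.076],
    [[-0.0325, 0.02, 0.003], 0.076],
    [[-0.031, 0.0225, 0.003], 0.076],
    [[-0.029, 0.025, 0.003], 0.076],
    [[-0.027, 0.027, 0.003], 0.076],
  ],
)

```text
time: 1.77
position: [0.6299, 0.0575, 0.1708]
orientation: [0.77, 0.638, -0.0, -0.0]
force: [0.5, -0.2, 0.5]
gripper_width: 0.999
```

```bash
python3 -c "
from plan import *
go([.6286,.056,.12],-10.7,10)
from plant import vision
import cv2
for n in('side','top'):
    s=vision.snapshot(n);np.savez(f'pics/{n}1.npz',**s);cv2.imwrite(f'pics/{n}1.png',s['img'])
"
```

```text
t 1.77 pos [0.6299 0.0575 0.1708] yang -10.74 z [-0.001  0.    -1.   ] F [ 0.5 -0.2  0.5] M [ 0.06 -0.1  -0.03] g 0.999
step 0.00508123892281138 twist -0.0
[[[-0.0002, -0.0001, 0.0051], -0.0], [[-0.0002, -0.0001, 0.0051], -0.0], [[-0.0002, -0.0001, 0.0051], -0.0], [[-0.0002, -0.0001, 0.0051], -0.0], [[-0.0002, -0.0001, 0.0051], -0.0], [[-0.0002, -0.0001, 0.0051], -0.0], [[-0.0002, -0.0001, 0.0051], -0.0], [[-0.0002, -0.0001, 0.0051], -0.0], [[-0.0002, -0.0001, 0.0051], -0.0], [[-0.0002, -0.0001, 0.0051], -0.0]]
```

View pics/side1.png

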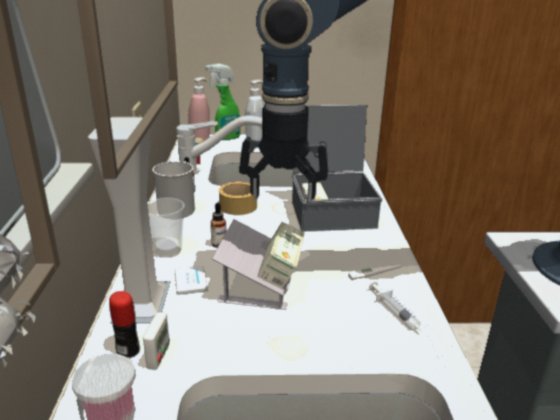

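View pics/top1.png

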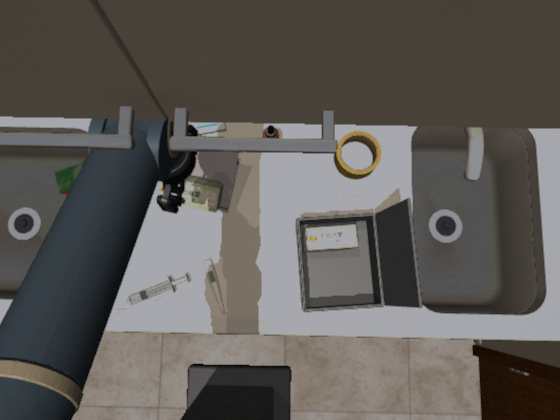

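```bash
python3 - <<'E'
from h import *
np.set_printoptions(precision=3,suppress=True)
w=cloud(load("top1"));o=cloud(load("top0"))
for p in ((150,120),(150,150),(120,160),(110,200),(90,260),(60,320),(30,390),(100,128),(115,140),(180,155),(172,200)): print(p,w[p[1],p[0]],o[p[1],p[0]])
print(proj(load("side1"),[[.6299-.0418,.0575+.0079,.184],[.6299+.0418,.0575-.0079,.184]]))
E
```

```text
(150, 120) [0.588 0.003 0.624] [0.588 0.003 0.624]
(150, 150) [0.584 0.025 0.535] [ 0.732  0.164 -0.001]
(120, 160) [0.565 0.047 0.565] [ 0.708  0.228 -0.001]
(110, 200) [0.517 0.045 0.593] [ 0.619  0.243 -0.001]
(90, 260) [0.458 0.047 0.628] [0.489 0.275 0.001]
(60, 320) [0.409 0.054 0.663] [0.364 0.326 0.003]
(30, 390) [0.362 0.058 0.694] [ 0.057  0.765 -0.854]
(100, 128) [0.608 0.081 0.535] [ 0.78   0.277 -0.001]
(115, 140) [0.556 0.021 0.665] [0.556 0.021 0.665]
(180, 155) [0.617 0.019 0.393] [0.703 0.082 0.072]
(172, 200) [0.572 0.049 0.285] [0.606 0.09  0.091]
[[306.577 200.941]
 [257.706 196.789]]
```

```bash
python3 -c "
from plan import *
go([.6257,.0566,.080],-10.7,10)"
```

```text
t 1.87 pos [0.6317 0.051  0.1708] yang -11.17 z [ 0.002 -0.006 -1.   ] F [-1.7 -0.8  0.2] M [-0.    0.07  0.02] g 1.002
step 0.009112428367042433 twist -0.001
[[[0.0004, -0.0007, 0.0091], -0.001], [[0.0004, -0.0007, 0.0091], -0.001], [[0.0004, -0.0007, 0.0091], -0.001], [[0.0004, -0.0007, 0.0091], -0.001], [[0.0004, -0.0007, 0.0091], -0.001], [[0.0004, -0.0007, 0.0091], -0.001], [[0.0004, -0.0007, 0.0091], -0.001], [[0.0004, -0.0007, 0.0091], -0.001], [[0.0004, -0.0007, 0.0091], -0.001], [[0.0004, -0.0007, 0.0091], -0.001]]
```

>>> jog_arm(
  rows=[
    [[0, 0, 0], 0],
    [[0, 0, 0], 0],
    [[0.001, -0.001, 0.01], 0],
    [[0.001, -0.001, 0.01], 0],
    [[0, -0.001, 0.01], 0],
    [[0, -0.001, 0.01], 0],
    [[0, 0, 0.01], 0],
    [[0, 0, 0.005], 0],
    [[0, 0, 0], 0],
    [[0, 0, 0], 0],
  ],
)

```text
time: 2.7
position: [0.6257, 0.0615, 0.1159]
orientation: [0.769, 0.639, -0.0, -0.0]
force: [-0.1, -1.4, 0.3]
gripper_width: 0.996
```

```bash
python3 -c "
from plan import *
go([.6257,.0566,.066],-10.7,10)"
```

```text
t 2.70 pos [0.6257 0.0615 0.1159] yang -10.55 z [-0. -0. -1.] F [-0.1 -1.4  0.3] M [-0.07 -0.01 -0.01] g 0.996
step 0.005015313620010015 twist 0.0
[[[-0.0005, 0.0001, 0.005], 0.0], [[-0.0005, 0.0001, 0.005], 0.0], [[-0.0005, 0.0001, 0.005], 0.0], [[-0.0005, 0.0001, 0.005], 0.0], [[-0.0005, 0.0001, 0.005], 0.0], [[-0.0005, 0.0001, 0.005], 0.0], [[-0.0005, 0.0001, 0.005], 0.0], [[-0.0005, 0.0001, 0.005], 0.0], [[-0.0005, 0.0001, 0.005], 0.0], [[-0.0005, 0.0001, 0.005], 0.0]]
```

>>> jog_arm(
  rows=[
    [[-0.001, 0, 0.006], 0],
    [[-0.001, 0, 0.006], 0],
    [[-0.001, 0, 0.006], 0],
    [[-0.001, 0, 0.006], 0],
    [[0, 0, 0.006], 0],
    [[0, 0, 0.006], 0],
    [[0, 0, 0.006], 0],
    [[0, 0, 0.004], 0],
    [[0, 0, 0], 0],
    [[0, 0, 0], 0],
  ],
)

```text
time: 3.53
position: [0.6249, 0.0578, 0.07]
orientation: [0.769, 0.639, -0.0, -0.0]
force: [0.2, 0.3, 0.1]
gripper_width: 1.0
```

```bash
python3 -c "
from plan import *
st()
from plant import vision
import cv2
s=vision.snapshot('side');np.savez(f'pics/side2.npz',**s)
cv2.imwrite('pics/side2.png',cv2.resize(s['img'][150:310,180:380],None,fx=3.7,fy=3.7,interpolation=2))
"
```

```text
t 3.53 pos [0.6249 0.0578 0.07  ] yang -10.54 z [-0. -0. -1.] F [0.2 0.3 0.1] M [-0.02  0.    0.06] g 1.000
```

View pics/side2.png

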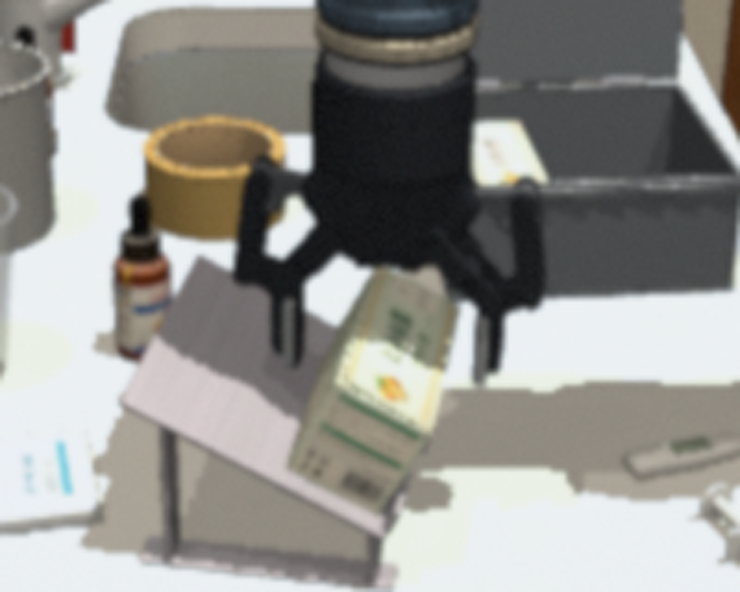

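>>> jog_arm(
  rows=[
    [[0, 0, 0.003], 0],
    [[0, 0, 0], 0],
    [[0, 0, 0], 0],
    [[0, 0, 0], 0],
    [[0, 0, 0], 0],
    [[0, 0, 0], 0],
    [[0, 0, 0], 0],
    [[0, 0, 0], 0],
    [[0, 0, 0], 0],
    [[0, 0, 0], 0],
  ],
  hand=0.8,
)

```text
time: 4.42
position: [0.6251, 0.0578, 0.0674]
orientation: [0.769, 0.639, 0.0, 0.0]
force: [-0.5, -0.1, 0.2]
gripper_width: 0.803
```

```bash
cat > pic.py <<'E'
import sys
from plan import *
st()
from plant import vision
import cv2
n,c,i=sys.argv[1],[int(k) for k in sys.argv[2].split(",")],sys.argv[3]
s=vision.snapshot(n);np.savez(f'pics/{n}{i}.npz',**s)
im=s['img'][c[0]:c[1],c[2]:c[3]];f=min(800/im.shape[1],600/im.shape[0])
cv2.imwrite(f'pics/{n}{i}.png',cv2.resize(im,None,fx=f,fy=f,interpolation=2)); print("scale",f)
E
python3 pic.py side 150,310,180,380 3
```

```text
t 4.42 pos [0.6251 0.0578 0.0674] yang -10.54 z [ 0.  0. -1.] F [-0.5 -0.1  0.2] M [-0.04 -0.05 -0.  ] g 0.803
scale 3.75
```

View pics/side3.png

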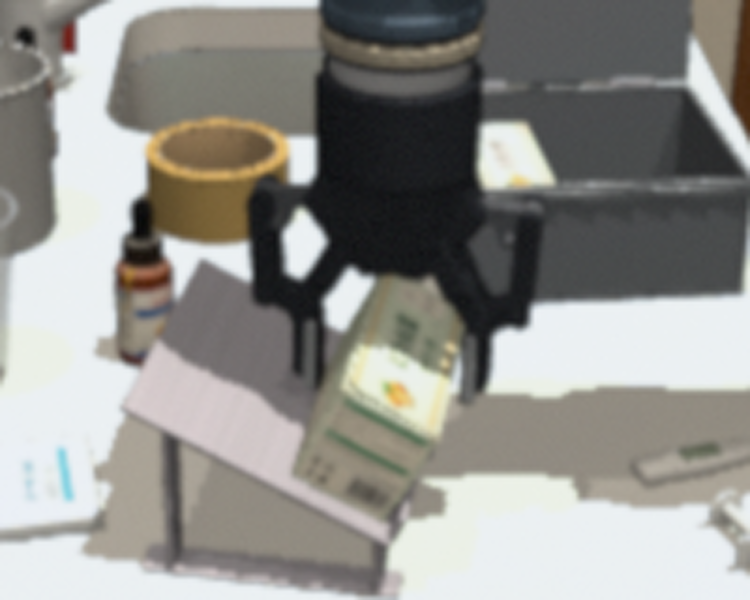

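>>> jog_arm(
  rows=[
    [[0, 0, 0], 0],
    [[0, 0, -0.001], 0],
    [[0, 0, -0.002], 0],
    [[0, 0, -0.002], 0],
    [[0, 0, -0.002], 0],
    [[0, 0, -0.002], 0],
    [[0, 0, -0.002], 0],
    [[0, 0, -0.002], 0],
    [[0, 0, -0.002], 0],
    [[0, 0, 0], 0],
  ],
  hand=0.5,
)

```text
time: 5.3
position: [0.6252, 0.0578, 0.0827]
orientation: [0.769, 0.639, 0.0, 0.0]
force: [0.5, -0.1, -0.2]
gripper_width: 0.737
```

```bash
python3 pic.py side 150,310,180,380 4
```

```text
t 5.30 pos [0.6252 0.0578 0.0827] yang -10.54 z [ 0.001  0.    -1.   ] F [ 0.5 -0.1 -0.2] M [ 0.02 -0.02  0.  ] g 0.737
scale 3.75
```

View pics/side4.png

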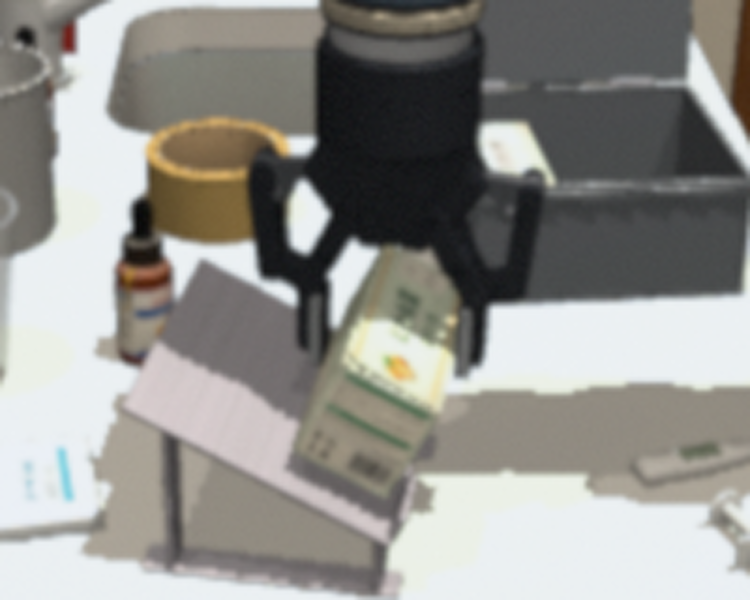

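The grip caught and lifted the carton, but it still hangs at a tilt (roughly 24°) because friction is stopping it from levelling. I'll carry it to the free worktop at about (0.53, -0.085), let it settle flat there, and then regrip it squarely.

>>> jog_arm(
  rows=[
    [[0, 0, -0.006], 0],
    [[0, 0, -0.008], 0],
    [[0, 0, -0.008], 0],
    [[0, 0, -0.008], 0],
    [[0, 0, -0.008], 0],
    [[0, 0, -0.008], 0],
    [[0, 0, -0.008], 0],
    [[0, 0, -0.006], 0],
    [[0, 0, 0], 0],
    [[0, 0, 0], 0],
  ],
)

```text
time: 6.18
position: [0.6251, 0.0578, 0.1427]
orientation: [0.769, 0.639, 0.0, 0.0]
force: [0.2, 0.4, -0.4]
gripper_width: 0.735
```

```bash
python3 pic.py side 100,310,180,420 5; python3 -c "
from plan import *
go([.53,-.085,.14],5,14)"
```

```text
t 6.18 pos [0.6251 0.0578 0.1427] yang -10.54 z [ 0.001  0.    -1.   ] F [ 0.2  0.4 -0.4] M [0.   0.03 0.02] g 0.735
scale 2.857142857142857
t 6.23 pos [0.6247 0.0578 0.1421] yang -10.54 z [-0.  0. -1.] F [ 0.5 -0.3 -0.1] M [ 0.01  0.05 -0.03] g 0.732
step 0.012243488457647797 twist -0.019
[[[-0.0113, -0.0048, 0.0002], -0.019], [[-0.0112, -0.005, 0.0002], -0.019], [[-0.0111, -0.0052, 0.0002], -0.019], [[-0.011, -0.0054, 0.0002], -0.019], [[-0.0109, -0.0056, 0.0002], -0.019], [[-0.0108, -0.0058, 0.0002], -0.019], [[-0.0107, -0.006, 0.0002], -0.019], [[-0.0105, -0.0062, 0.0002], -0.019], [[-0.0104, -0.0064, 0.0002], -0.019], [[-0.0103, -0.0066, 0.0002], -0.019], [[-0.0102, -0.0068, 0.0002], -0.019], [[-0.01, -0.007, 0.0002], -0.019], [[-0.0099, -0.0072, 0.0002], -0.019], [[-0.0098, -0.0074, 0.0002], -0.019]]
```

View pics/side5.png

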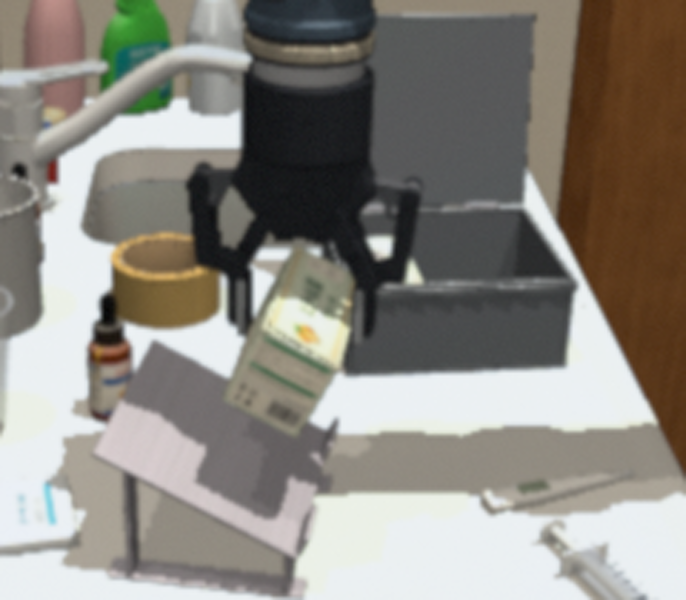

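>>> jog_arm(
  rows=[
    [[-0.013, -0.006, 0], -0.025],
    [[-0.017, -0.0075, 0], -0.03],
    [[-0.017, -0.008, 0], -0.03],
    [[-0.017, -0.0085, 0], -0.03],
    [[-0.017, -0.009, 0], -0.03],
    [[-0.017, -0.0095, 0], -0.03],
    [[-0.016, -0.01, 0], -0.03],
    [[-0.016, -0.011, 0], -0.03],
    [[-0.011, -0.008, 0], -0.03],
    [[-0.006, -0.005, 0], -0.01],
  ],
)

```text
time: 7.07
position: [0.5317, -0.0862, 0.1418]
orientation: [0.675, 0.738, -0.001, -0.0]
force: [-0.6, 0.8, -0.5]
gripper_width: 0.738
```

```bash
python3 pic.py side 100,310,180,420 6
```

```text
t 7.07 pos [ 0.5317 -0.0862  0.1418] yang 5.11 z [-0.002 -0.    -1.   ] F [-0.6  0.8 -0.5] M [-0.    0.   -0.02] g 0.738
scale 2.857142857142857
```

View pics/side6.png

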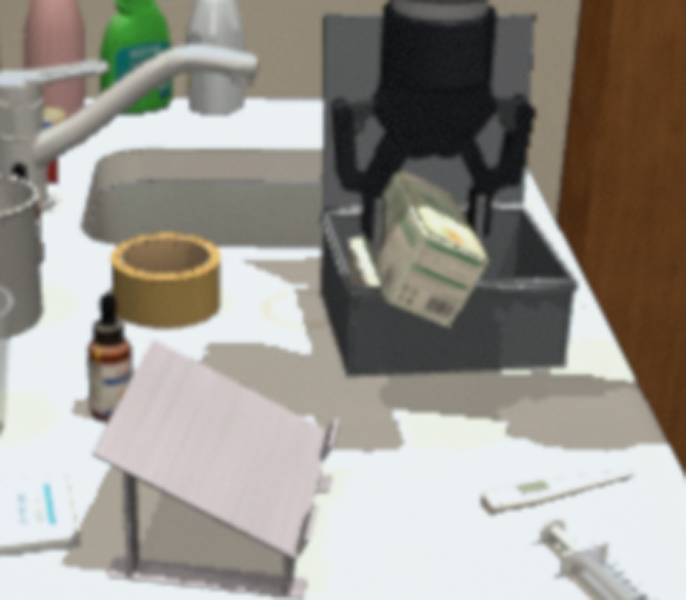

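>>> jog_arm(
  rows=[
    [[0, 0, 0.006], 0],
    [[0, 0, 0.01], 0],
    [[0, 0, 0.01], 0],
    [[0, 0, 0.01], 0],
    [[0, 0, 0.01], 0],
    [[0, 0, 0.01], 0],
    [[0, 0, 0.01], 0],
    [[0, 0, 0.008], 0],
    [[0, 0, 0.004], 0],
    [[0, 0, 0.002], 0],
  ],
)

```text
time: 7.95
position: [0.5329, -0.0843, 0.0613]
orientation: [0.674, 0.738, -0.0, -0.001]
force: [0.4, 0.8, -1.3]
gripper_width: 0.741
```

```bash
python3 pic.py side 100,310,180,420 7
```

```text
t 7.95 pos [ 0.5329 -0.0843  0.0613] yang 5.20 z [-0.001  0.    -1.   ] F [ 0.4  0.8 -1.3] M [-0.04  0.06  0.04] g 0.741
scale 2.857142857142857
```

View pics/side7.png

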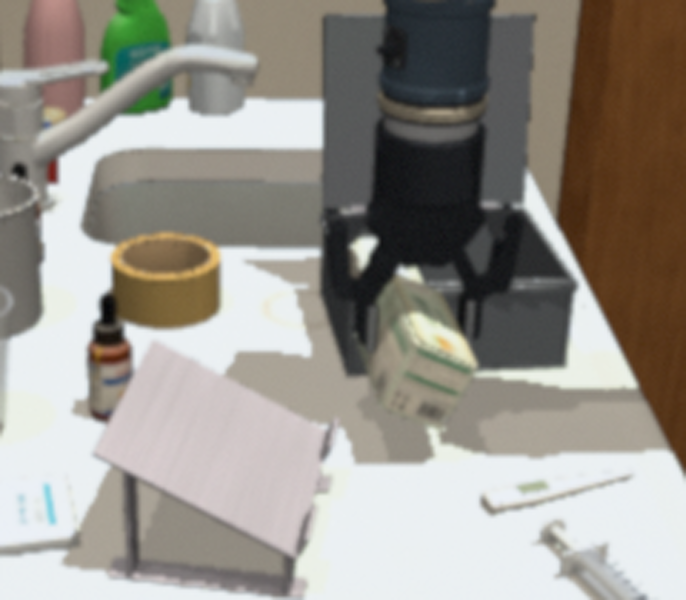

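>>> jog_arm(
  rows=[
    [[0, 0, 0.003], 0],
    [[0, 0, 0.003], 0],
    [[0, 0, 0.003], 0],
    [[0, 0, 0.003], 0],
    [[0, 0, 0.003], 0],
    [[0, 0, 0.003], 0],
    [[0, 0, 0], 0],
    [[0, 0, 0], 0],
    [[0, 0, 0], 0],
    [[0, 0, 0], 0],
  ],
)

```text
time: 8.83
position: [0.5334, -0.0843, 0.0444]
orientation: [0.674, 0.739, 0.0, 0.0]
force: [0.9, 0.1, -0.8]
gripper_width: 0.732
```

```bash
python3 pic.py side 100,310,180,420 8
```

```text
t 8.83 pos [ 0.5334 -0.0843  0.0444] yang 5.21 z [ 0.  0. -1.] F [ 0.9  0.1 -0.8] M [-0.01  0.01 -0.02] g 0.732
scale 2.857142857142857
```

View pics/side8.png

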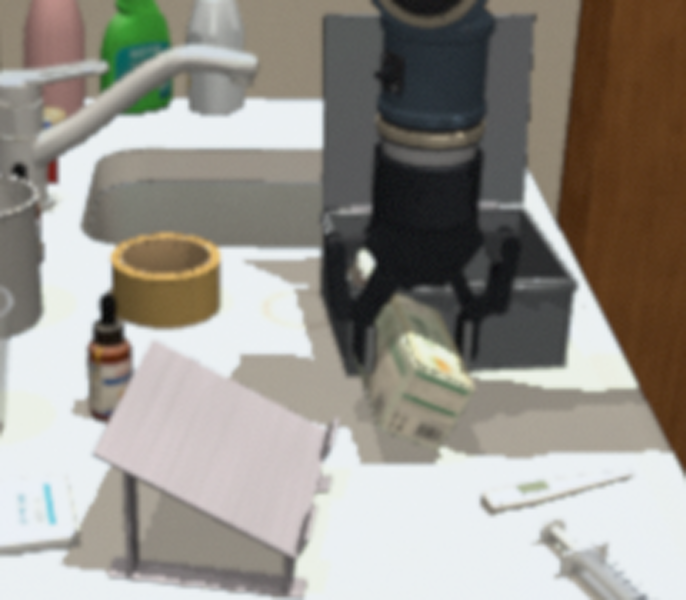

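Front end is pitched down and now near the surface. Keep lowering slowly.

>>> jog_arm(
  rows=[
    [[0, 0, 0.003], 0],
    [[0, 0, 0.003], 0],
    [[0, 0, 0.003], 0],
    [[0, 0, 0.003], 0],
    [[0, 0, 0.002], 0],
    [[0, 0, 0], 0],
    [[0, 0, 0], 0],
    [[0, 0, 0], 0],
    [[0, 0, 0], 0],
    [[0, 0, 0], 0],
  ],
)

```text
time: 9.72
position: [0.5333, -0.0843, 0.0314]
orientation: [0.674, 0.738, 0.0, -0.0]
force: [-4.4, 0.3, 12.7]
gripper_width: 0.736
```

```bash
python3 pic.py side 100,310,180,420 9
```

```text
t 9.72 pos [ 0.5333 -0.0843  0.0314] yang 5.20 z [-0.     0.001 -1.   ] F [-4.4  0.3 12.7] M [ 0.13  0.99 -0.02] g 0.736
scale 2.857142857142857
```

View pics/side9.png

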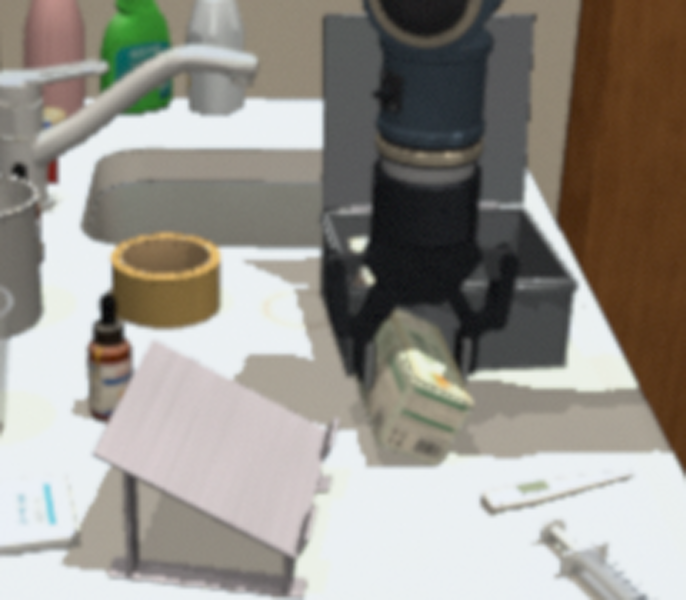

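>>> jog_arm(
  rows=[
    [[0, 0, -0.001], 0],
    [[0, 0, 0], 0],
    [[0, 0, 0], 0],
    [[0, 0, 0], 0],
    [[0, 0, 0], 0],
    [[0, 0, 0], 0],
    [[0, 0, 0], 0],
    [[0, 0, 0], 0],
    [[0, 0, 0], 0],
    [[0, 0, 0], 0],
  ],
  hand=0.9,
)

```text
time: 10.6
position: [0.5332, -0.0843, 0.0312]
orientation: [0.674, 0.739, -0.0, -0.0]
force: [-0.1, -0.1, -0.2]
gripper_width: 0.901
```

```bash
python3 pic.py side 100,310,180,420 10;python3 pic.py top 150,330,180,420 10
```

```text
t 10.60 pos [ 0.5332 -0.0843  0.0312] yang 5.21 z [-0.  0. -1.] F [-0.1 -0.1 -0.2] M [-0.   -0.   -0.01] g 0.901
scale 2.857142857142857
t 10.65 pos [ 0.5333 -0.0843  0.0312] yang 5.21 z [-0.  0. -1.] F [0.3 0.2 0.7] M [-0.02 -0.04 -0.06] g 0.898
scale 3.3333333333333335
```

View pics/side10.png

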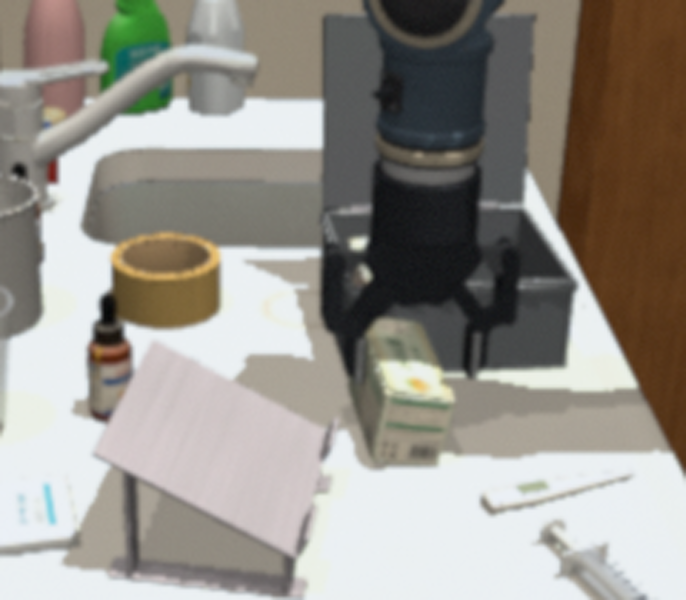

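View pics/top10.png

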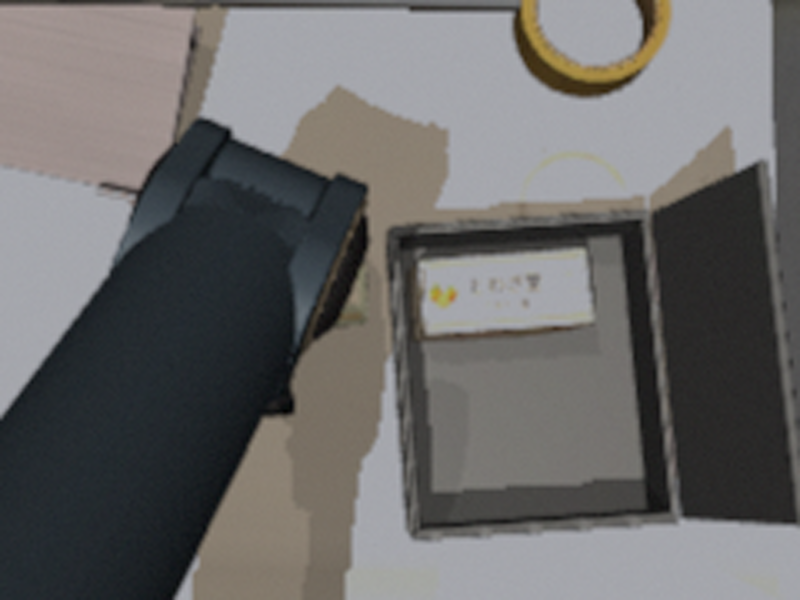

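```bash
python3 - <<'E'
from h import *
np.set_printoptions(precision=4,suppress=True)
w=cloud(load("side10"));q=w.reshape(-1,3);im=load("side10")["img"].reshape(-1,3)
m=(q[:,2]>.048)&(q[:,2]<.059)&(q[:,0]>.46)&(q[:,0]<.62)&(q[:,1]>-.15)&(q[:,1]<.02)&(im.max(1)>75)
p=q[m];print(m.sum(),p.min(0),p.max(0),p.mean(0),cv2.minAreaRect(np.float32(p[:,:2])))
# front face (y+ end)
m=(q[:,2]>.008)&(q[:,2]<.045)&(q[:,0]>.48)&(q[:,0]<.6)&(q[:,1]>-.06)&(q[:,1]<.02)
p=q[m];print(m.sum(),p.min(0),p.max(0));A=np.c_[p[:,0],np.ones(len(p))]
m2=p[:,1]>p[:,1].max()-.025
print(np.polyfit(p[m2,0],p[m2,1],1),np.percentile(p[m2,0],[2,98]),np.median(p[m2,1]))
E
```

```text
453 [ 0.4815 -0.1473  0.048 ] [0.6004 0.017  0.059 ] [ 0.5359 -0.0633  0.055 ] ((0.5377585887908936, -0.05348261445760727), (0.17738255858421326, 0.08242692053318024), 66.9841537475586)
493 [ 0.4815 -0.0592  0.0082] [0.5987 0.0179 0.0449]
[ 0.2858 -0.1211] [0.4815 0.4856] 0.01668500466724132
```

```bash
python3 - <<'E'
from h import *
np.set_printoptions(precision=4,suppress=True)
s=load("side10")
f=lambda x,y:(x/2.857+180,y/2.857+100)
for p,z in(((376,465),0),((437,463),0),((385,403),.054),((452,401),.054)): print(p,ray(s,f(*p),z))
cv2.imwrite("pics/z10.png",cv2.resize(s["img"][195:275,290:360],None,fx=7.5,fy=7.5,interpolation=2))
E
```

```text
(376, 465) [ 0.5623 -0.0277  0.    ]
(437, 463) [ 0.5183 -0.0303  0.    ]
(385, 403) [ 0.5591 -0.0225  0.054 ]
(452, 401) [ 0.512  -0.0254  0.054 ]
```

View pics/z10.png

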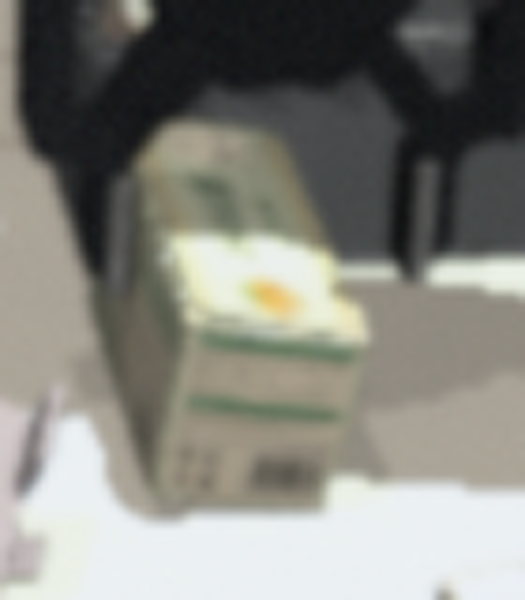

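>>> jog_arm(
  rows=[
    [[0, 0, 0], 0],
    [[0, 0.001, 0], 0],
    [[0, 0.002, 0], 0],
    [[0, 0.002, 0], 0],
    [[0, 0.001, 0], 0],
    [[0, 0, 0], 0],
    [[0, 0, 0], 0],
    [[0, 0, 0], 0],
    [[0, 0, 0], 0],
    [[0, 0, 0], 0],
  ],
  hand=1.0,
)

```text
time: 11.53
position: [0.5392, -0.0837, 0.0313]
orientation: [0.674, 0.739, -0.0, -0.0]
force: [-0.4, -0.5, 0.3]
gripper_width: 0.995
```

```bash
python3 pic.py side 195,275,290,360 11
```

```text
t 11.53 pos [ 0.5392 -0.0837  0.0313] yang 5.21 z [-0.  0. -1.] F [-0.4 -0.5  0.3] M [ 0.01  0.   -0.  ] g 0.995
scale 7.5
```

View pics/side11.png

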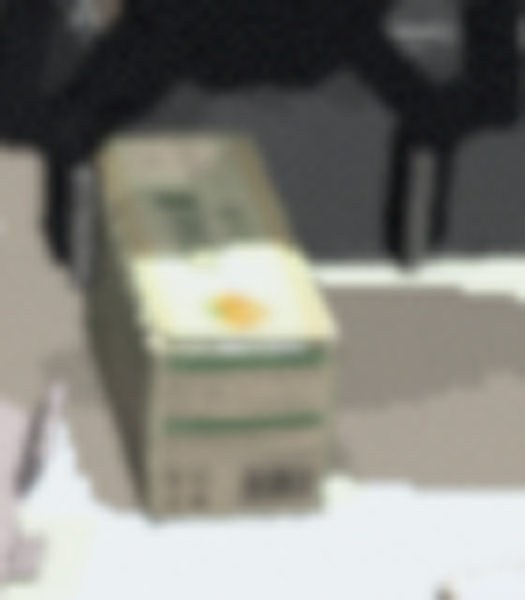

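```bash
python3 - <<'E'
from h import *
np.set_printoptions(precision=4,suppress=True)
s=load("side11")
f=lambda x,y:(x/7.5+290,y/7.5+195)
P=[ray(s,f(*p),z) for p,z in(((155,517),0),((325,510),0),((153,349),.054),((337,340),.054),((98,138),.054),((255,138),.054))]
print(np.array(P)); P=np.array(P)
print([np.linalg.norm(P[a]-P[b]) for a,b in((0,1),(2,3),(2,4),(3,5))])
d=P[2:4].mean(0)-P[4:6].mean(0);print("y axis dir deg",np.degrees(np.arctan2(d[1],d[0]))-90, P[2:6].mean(0))
w=cloud(s);q=w.reshape(-1,3);c=P[2:6].mean(0)
m=(abs(q[:,2]-.054)<.004)&(abs(q[:,0]-c[0])<.05)&(abs(q[:,1]-c[1])<.08);p=q[m];print(m.sum(),p.mean(0),cv2.minAreaRect(np.float32(p[:,:2])))
E
```

```text
[[ 0.5646 -0.0233  0.    ]
 [ 0.5179 -0.0267  0.    ]
 [ 0.5679 -0.0206  0.054 ]
 [ 0.5186 -0.0254  0.054 ]
 [ 0.5735 -0.1431  0.054 ]
 [ 0.5273 -0.1435  0.054 ]]
[np.float64(0.046793727073828076), np.float64(0.04962199181483152), np.float64(0.12269085838056706), np.float64(0.11838199029813103)]
y axis dir deg 3.4006785228070413 [ 0.5468 -0.0832  0.054 ]
768 [ 0.5489 -0.0797  0.0549] ((0.5511445999145508, -0.09398819506168365), (0.1491326093673706, 0.07851634919643402), 82.66521453857422)
```

>>> jog_arm(
  rows=[
    [[0, 0.003, 0.002], 0],
    [[0, 0.002, 0.001], 0],
    [[0, 0, 0], 0],
    [[0, 0, 0], 0],
    [[0, 0, 0], 0],
    [[0, 0, 0], 0],
    [[0, 0, 0], 0],
    [[0, 0, 0], 0],
    [[0, 0, 0], 0],
    [[0, 0, 0], 0],
  ],
  hand=0.5,
)

```text
time: 12.42
position: [0.5446, -0.0833, 0.0284]
orientation: [0.674, 0.739, 0.0, 0.0]
force: [0.8, -0.0, 0.9]
gripper_width: 0.636
```

```bash
python3 pic.py side 150,290,230,420 12
```

```text
t 12.42 pos [ 0.5446 -0.0833  0.0284] yang 5.21 z [ 0.001 -0.    -1.   ] F [ 0.8 -0.   0.9] M [-0.01 -0.37  0.01] g 0.636
scale 4.2105263157894735
```

View pics/side12.png

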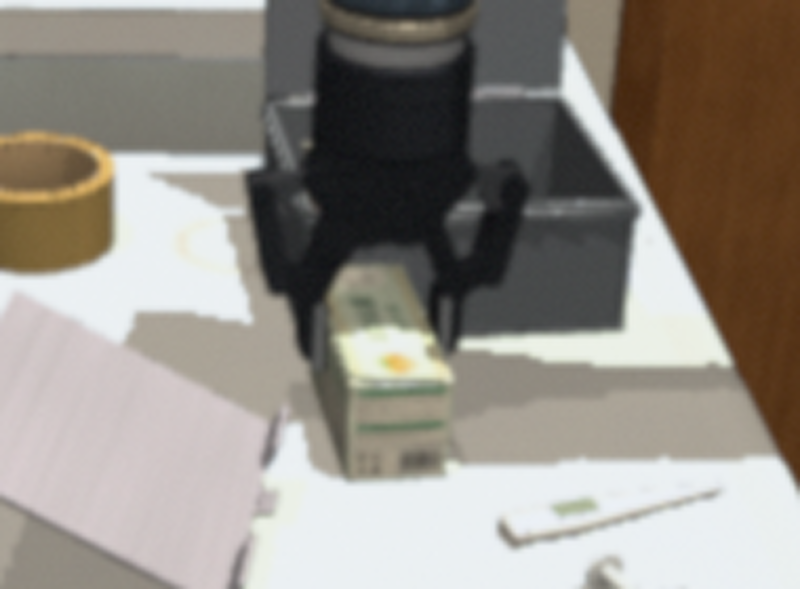

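>>> jog_arm(
  rows=[
    [[0, 0, -0.006], 0],
    [[0, 0, -0.012], 0],
    [[0, 0, -0.014], 0],
    [[0, 0, -0.014], 0],
    [[0, 0, -0.014], 0],
    [[0, 0, -0.014], 0],
    [[0, 0, -0.014], 0],
    [[0, 0, -0.014], 0],
    [[0, 0, -0.012], 0],
    [[0, 0, -0.006], 0],
  ],
)

```text
time: 13.3
position: [0.5446, -0.0835, 0.1503]
orientation: [0.674, 0.738, 0.001, 0.001]
force: [0.5, 1.0, -0.3]
gripper_width: 0.634
```

```bash
python3 pic.py side 80,290,200,480 13;python3 -c "
from plan import *
go([.4611,-.2456,.148],5,12)"
```

```text
t 13.30 pos [ 0.5446 -0.0835  0.1503] yang 5.20 z [ 0.002  0.    -1.   ] F [ 0.5  1.  -0.3] M [0.02 0.04 0.  ] g 0.634
scale 2.857142857142857
t 13.35 pos [ 0.545  -0.0836  0.1507] yang 5.20 z [ 0.003  0.    -1.   ] F [0.6 0.5 0.3] M [-0.04 -0.03  0.01] g 0.636
step 0.01520623989194681 twist 0.0
[[[-0.0128, -0.0082, 0.0002], 0.0], [[-0.0128, -0.0082, 0.0002], 0.0], [[-0.0128, -0.0082, 0.0002], 0.0], [[-0.0128, -0.0082, 0.0002], 0.0], [[-0.0128, -0.0082, 0.0002], 0.0], [[-0.0128, -0.0082, 0.0002], 0.0], [[-0.0128, -0.0082, 0.0002], 0.0], [[-0.0128, -0.0082, 0.0002], 0.0], [[-0.0128, -0.0082, 0.0002], 0.0], [[-0.0128, -0.0082, 0.0002], 0.0], [[-0.0128, -0.0082, 0.0002], 0.0], [[-0.0128, -0.0082, 0.0002], 0.0]]
```

View pics/side13.png

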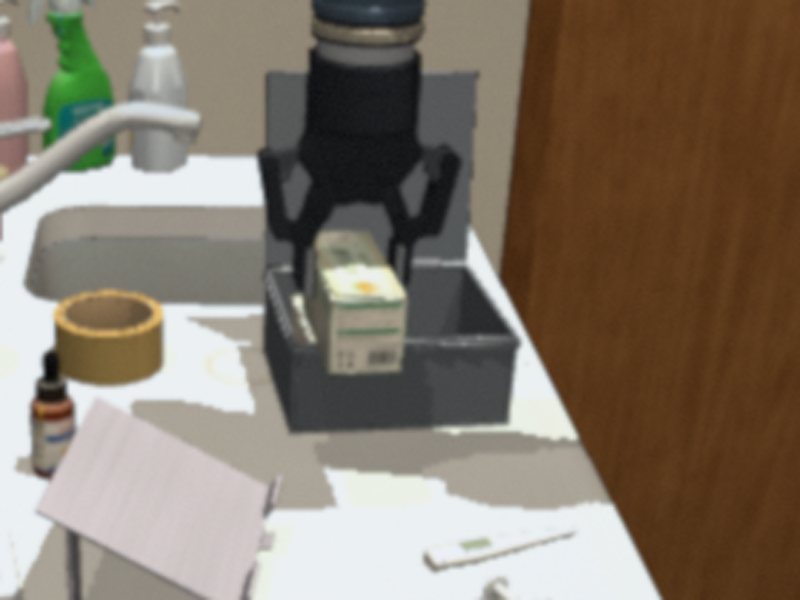

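>>> jog_arm(
  rows=[
    [[-0.008, -0.005, 0], 0],
    [[-0.014, -0.009, 0], 0],
    [[-0.018, -0.0115, 0], 0],
    [[-0.02, -0.013, 0], 0],
    [[-0.022, -0.0145, 0], 0.003],
    [[-0.022, -0.0145, 0], 0],
    [[-0.02, -0.013, 0], 0],
    [[-0.016, -0.01, 0], 0],
    [[-0.0095, -0.006, 0], 0],
    [[-0.004, -0.002, 0], 0],
  ],
)

```text
time: 14.18
position: [0.4578, -0.2469, 0.1476]
orientation: [0.677, 0.736, -0.001, -0.001]
force: [0.1, 0.4, -0.2]
gripper_width: 0.636
```

```bash
python3 pic.py side 80,290,200,480 14;python3 pic.py top 180,330,250,450 14; python3 -c "
from plan import *
go([.4611,-.2456,.075],5,10)"
```

```text
t 14.18 pos [ 0.4578 -0.2469  0.1476] yang 4.83 z [-0.002  0.    -1.   ] F [ 0.1  0.4 -0.2] M [ 0.03 -0.07  0.02] g 0.636
scale 2.857142857142857
t 14.23 pos [ 0.4585 -0.2466  0.1478] yang 4.87 z [-0.001 -0.    -1.   ] F [-0.9 -0.4 -0.5] M [-0.01 -0.02  0.04] g 0.631
scale 4.0
t 14.28 pos [ 0.4594 -0.2453  0.1478] yang 4.96 z [-0.001  0.    -1.   ] F [ 0.  -0.2 -0.8] M [0.02 0.   0.03] g 0.640
step 0.0072857019401216284 twist -0.0
[[[-0.0, 0.0002, 0.0073], -0.0], [[-0.0, 0.0002, 0.0073], -0.0], [[-0.0, 0.0002, 0.0073], -0.0], [[-0.0, 0.0002, 0.0073], -0.0], [[-0.0, 0.0002, 0.0073], -0.0], [[-0.0, 0.0002, 0.0073], -0.0], [[-0.0, 0.0002, 0.0073], -0.0], [[-0.0, 0.0002, 0.0073], -0.0], [[-0.0, 0.0002, 0.0073], -0.0], [[-0.0, 0.0002, 0.0073], -0.0]]
```

View pics/side14.png

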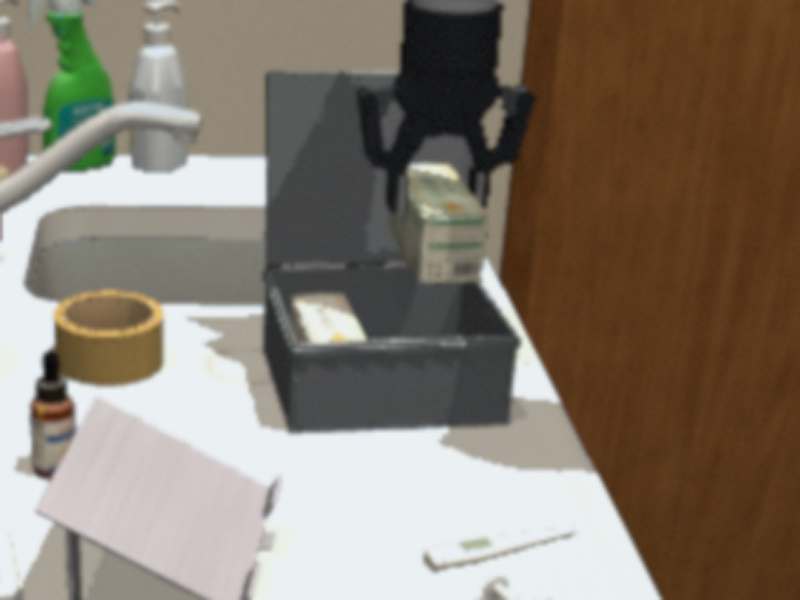

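View pics/top14.png

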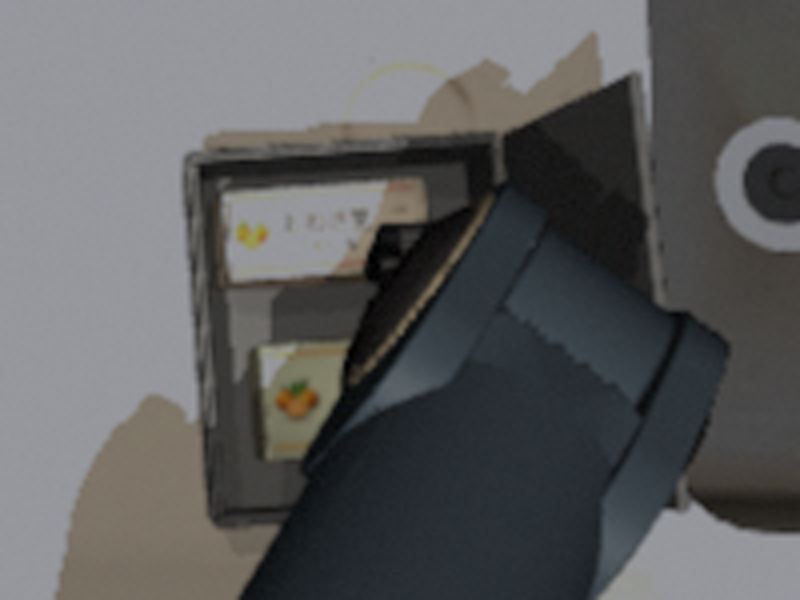

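```bash
python3 - <<'E'
from h import *
np.set_printoptions(precision=3,suppress=True)
for n,L in(("side10",((329,103),(329,113),(315,110),(345,112),(352,105),(329,125),(329,145),(329,118))),("side6",((340,102),))):
    w=cloud(load(n))
    for p in L: print(n,p,w[p[1],p[0]])
w=cloud(load("top14"));q=w.reshape(-1,3)
for p in((430,265),(425,270),(420,262),(415,300),(400,285),(390,250),(345,260),(340,280),(400,320)): print(p,w[p[1],p[0]])
w=cloud(load("side14"))
E
```

```text
side10 (329, 103) [ 0.546 -0.037  0.327]
side10 (329, 113) [ 0.545 -0.041  0.308]
side10 (315, 110) [ 0.569 -0.054  0.31 ]
side10 (345, 112) [ 0.518 -0.032  0.313]
side10 (352, 105) [ 0.494 -0.099  0.308]
side10 (329, 125) [ 0.542 -0.053  0.282]
side10 (329, 145) [ 0.539 -0.053  0.244]
side10 (329, 118) [ 0.544 -0.046  0.297]
side6 (340, 102) [ 0.524 -0.054  0.325]
(430, 265) [ 0.468 -0.298  0.474]
(425, 270) [ 0.461 -0.288  0.486]
(420, 262) [ 0.471 -0.286  0.475]
(415, 300) [ 0.427 -0.268  0.514]
(400, 285) [ 0.443 -0.253  0.512]
(390, 250) [ 0.483 -0.248  0.487]
(345, 260) [ 0.472 -0.198  0.473]
(340, 280) [ 0.447 -0.188  0.505]
(400, 320) [ 0.406 -0.251  0.516]
```

>>> jog_arm(
  rows=[
    [[0, 0.001, 0.006], 0],
    [[0, 0, 0.01], 0],
    [[0, 0, 0.012], 0],
    [[0, 0, 0.012], 0],
    [[0, 0, 0.012], 0],
    [[0, 0, 0.012], 0],
    [[0, 0, 0.012], 0],
    [[0, 0, 0.01], 0],
    [[0, 0, 0.006], 0],
    [[0, 0, 0], 0],
  ],
)

```text
time: 15.12
position: [0.4601, -0.2441, 0.0546]
orientation: [0.675, 0.738, -0.001, -0.001]
force: [-0.4, 0.5, -0.7]
gripper_width: 0.637
```

```bash
python3 pic.py side 80,290,200,480 15;python3 pic.py top 180,330,250,450 15
```

```text
t 15.12 pos [ 0.4601 -0.2441  0.0546] yang 5.08 z [-0.003  0.001 -1.   ] F [-0.4  0.5 -0.7] M [-0.02  0.07  0.01] g 0.637
scale 2.857142857142857
t 15.17 pos [ 0.4606 -0.2446  0.0555] yang 5.06 z [-0.001  0.001 -1.   ] F [-0.3 -0.9 -0.1] M [ 0.04 -0.02  0.03] g 0.634
scale 4.0
```

View pics/side15.png

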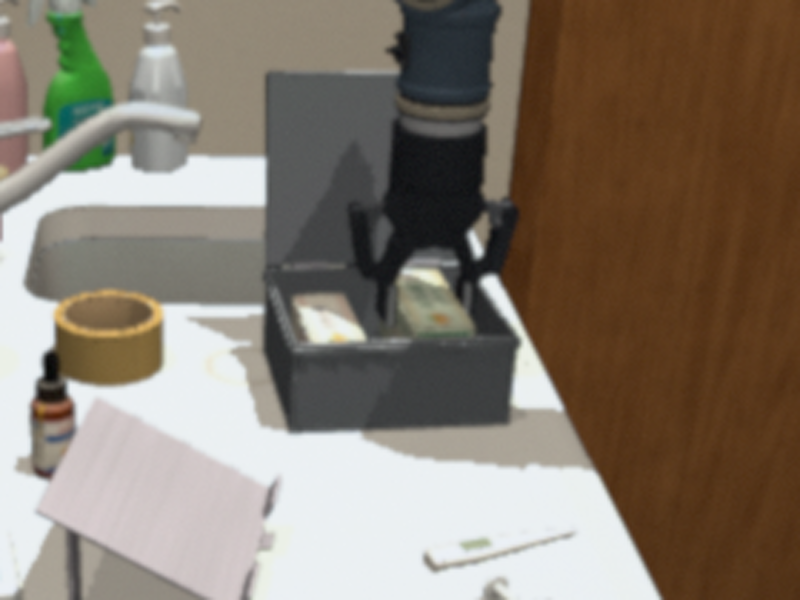

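View pics/top15.png

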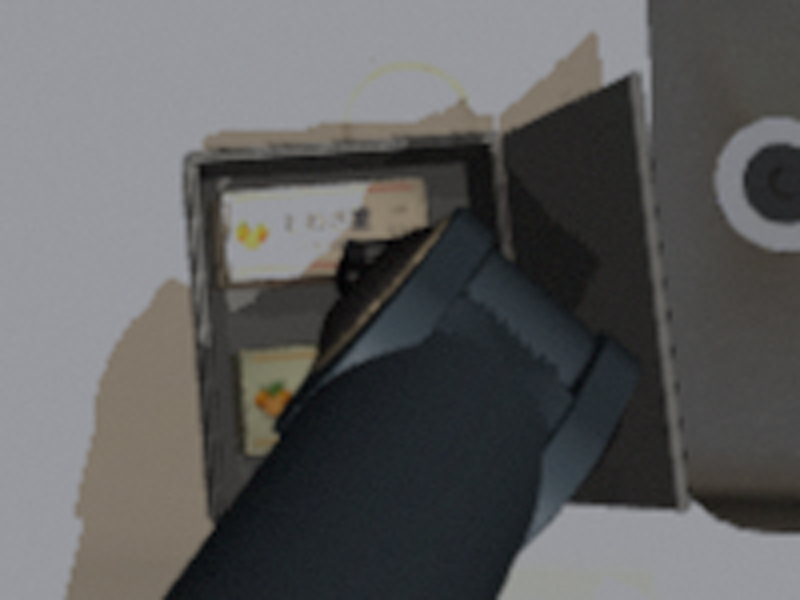

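>>> jog_arm(
  rows=[
    [[0, 0, 0.004], 0],
    [[0, 0, 0.004], 0],
    [[0, 0, 0.004], 0],
    [[0, 0, 0.004], 0],
    [[0, 0, 0.003], 0],
    [[0, 0, 0.001], 0],
    [[0, 0, 0.001], 0],
    [[0, 0, 0], 0],
    [[0, 0, 0], 0],
    [[0, 0, 0], 0],
  ],
)

```text
time: 16.05
position: [0.461, -0.245, 0.0354]
orientation: [0.675, 0.738, 0.0, 0.0]
force: [0.0, 0.9, -0.8]
gripper_width: 0.639
```

```bash
python3 pic.py side 80,290,200,480 16
```

```text
t 16.05 pos [ 0.461  -0.245   0.0354] yang 5.04 z [ 0. -0. -1.] F [ 0.   0.9 -0.8] M [ 0.03 -0.01 -0.04] g 0.639
scale 2.857142857142857
```

View pics/side16.png

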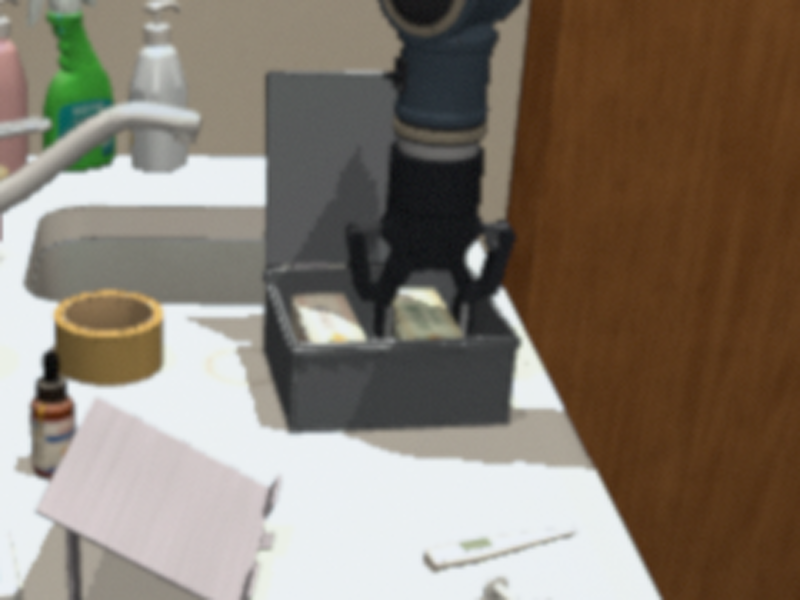

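>>> jog_arm(
  rows=[
    [[0, 0, 0.001], 0],
    [[0, 0, 0.001], 0],
    [[0, 0, 0.001], 0],
    [[0, 0, 0.001], 0],
    [[0, 0, 0], 0],
    [[0, 0, 0], 0],
    [[0, 0, 0], 0],
    [[0, 0, 0], 0],
    [[0, 0, 0], 0],
    [[0, 0, 0], 0],
  ],
)

```text
time: 16.93
position: [0.4609, -0.2449, 0.0324]
orientation: [0.675, 0.738, 0.001, -0.0]
force: [-3.2, 2.1, 12.3]
gripper_width: 0.635
```

>>> jog_arm(
  rows=[
    [[0, 0, -0.001], 0],
    [[0, 0, 0], 0],
    [[0, 0, 0], 0],
    [[0, 0, 0], 0],
    [[0, 0, 0], 0],
    [[0, 0, 0], 0],
    [[0, 0, 0], 0],
    [[0, 0, 0], 0],
    [[0, 0, 0], 0],
    [[0, 0, 0], 0],
  ],
  hand=0.78,
)

```text
time: 17.77
position: [0.4609, -0.2449, 0.0322]
orientation: [0.675, 0.738, 0.0, -0.0]
force: [-1.0, -0.2, -1.2]
gripper_width: 0.777
```

>>> jog_arm(
  rows=[
    [[0, 0, -0.005], 0],
    [[0, 0, -0.01], 0],
    [[0, 0, -0.015], 0],
    [[0, 0, -0.02], 0],
    [[0, 0, -0.025], 0],
    [[0, 0, -0.025], 0],
    [[0, 0, -0.025], 0],
    [[0, 0, -0.025], 0],
    [[0, 0, -0.025], 0],
    [[0, 0, -0.025], 0],
  ],
)

```text
time: 18.6
position: [0.4604, -0.2451, 0.2345]
orientation: [0.676, 0.737, 0.0, 0.0]
force: [0.6, -0.3, 0.5]
gripper_width: 0.78
```

```bash
python3 pic.py side 80,290,200,480 17;python3 pic.py top 180,330,250,450 17
```

```text
t 18.60 pos [ 0.4604 -0.2451  0.2345] yang 5.01 z [ 0.001 -0.    -1.   ] F [ 0.6 -0.3  0.5] M [ 0.02 -0.04  0.02] g 0.780
scale 2.857142857142857
t 18.65 pos [ 0.4632 -0.2467  0.2394] yang 5.00 z [ 0.01  -0.003 -1.   ] F [ 1.3 -0.9  3. ] M [-0.03 -0.08 -0.  ] g 0.782
scale 4.0
```

View pics/side17.png

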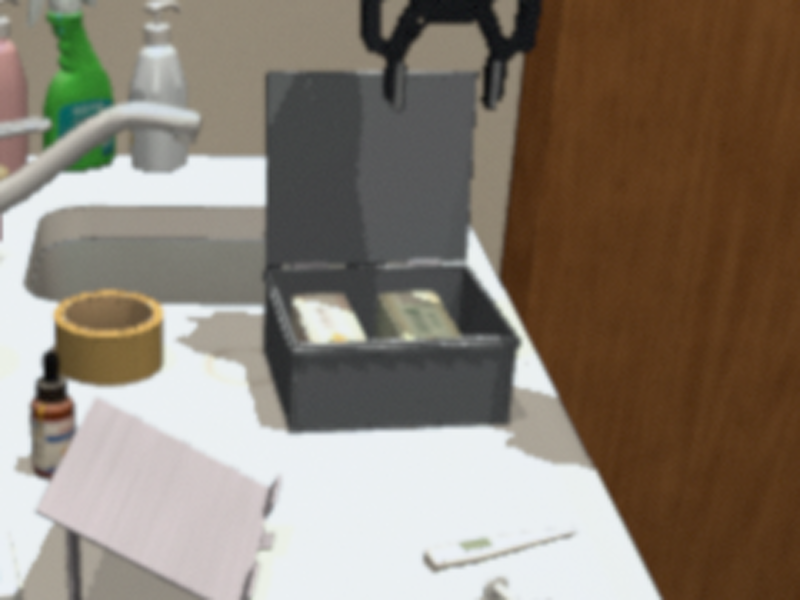

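View pics/top17.png

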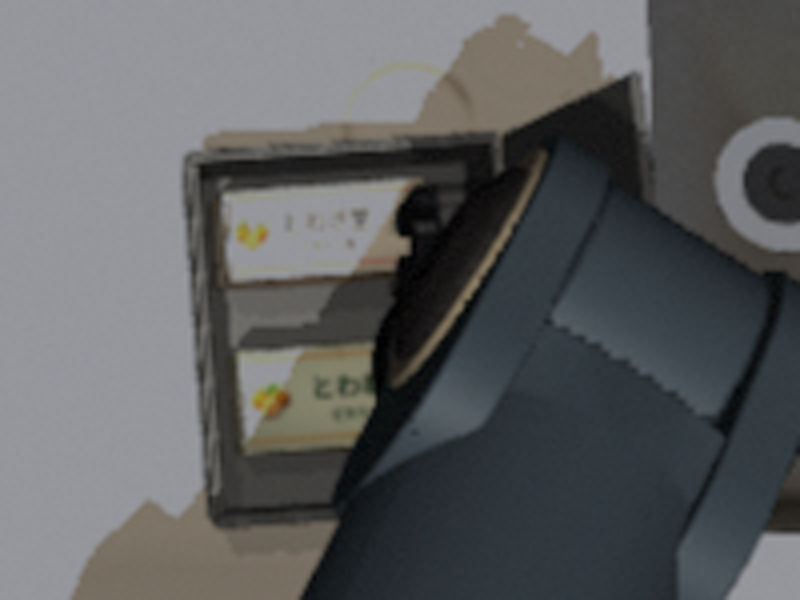

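>>> jog_arm(
  rows=[
    [[0, 0, -0.02], 0],
    [[0, 0, -0.025], 0],
    [[0, 0, -0.02], 0],
    [[-0.01, 0.005, 0], 0],
    [[-0.02, 0.005, 0], 0],
    [[-0.025, 0.005, 0], 0],
    [[-0.03, 0.005, 0], 0],
    [[-0.03, 0.005, 0], 0],
    [[-0.02, 0.005, 0], 0],
    [[-0.01, 0, 0], 0],
  ],
  hand=0,
)

```text
time: 19.53
position: [0.5031, -0.3896, 0.2958]
orientation: [0.676, 0.737, -0.001, -0.0]
force: [-0.3, -0.2, -0.4]
gripper_width: 0.003
```

```bash
python3 pic.py side 50,290,180,500 18;python3 pic.py top 150,330,240,480 18; python3 -c "
from plan import *
s,r=st();d=s['position'][:2]-[.4977,-.3197];a=np.radians(5);print('x,y rel hinge',d@[np.cos(a),np.sin(a)],d@[-np.sin(a),np.cos(a)])
from h import *
w=cloud(load('top17'));print(w[278:290:4,312:330:6]);print(w[265:268,300:302])"
```

```text
t 19.53 pos [ 0.5031 -0.3896  0.2958] yang 4.89 z [-0.002 -0.001 -1.   ] F [-0.3 -0.2 -0.4] M [-0.01  0.04 -0.01] g 0.003
scale 2.5
t 19.58 pos [ 0.5024 -0.3904  0.2959] yang 4.81 z [-0.003 -0.002 -1.   ] F [ 0.3 -1.8  0.6] M [-0.13  0.04  0.04] g 0.003
scale 3.3333333333333335
t 19.63 pos [ 0.5024 -0.3884  0.296 ] yang 4.86 z [-0.003 -0.    -1.   ] F [ 0.2  1.  -0.2] M [-0.02  0.01 -0.05] g -0.001
x,y rel hinge -0.0013526137917911725 -0.06889127700260936
[[[ 0.45930992 -0.19027266  0.06007371]
  [ 0.45951494 -0.2020653   0.0613814 ]
  [ 0.45982724 -0.21427636  0.05813413]]

 [[ 0.45147396 -0.19034497  0.05978834]
  [ 0.45166056 -0.20196756  0.06290499]
  [ 0.45197271 -0.21430354  0.05804811]]

 [[ 0.4436441  -0.19031347  0.06088159]
  [ 0.44389279 -0.20232734  0.05916544]
  [ 0.44413708 -0.21431874  0.05808296]]]
[[[ 0.48359456 -0.16525911  0.07817912]
  [ 0.48357148 -0.16714829  0.07946261]]

 [[ 0.4817461  -0.16538584  0.07611089]
  [ 0.48168701 -0.16723388  0.07823002]]

 [[ 0.4797877  -0.16539278  0.07637745]
  [ 0.47964177 -0.16712994  0.08055335]]]
```

View pics/side18.png

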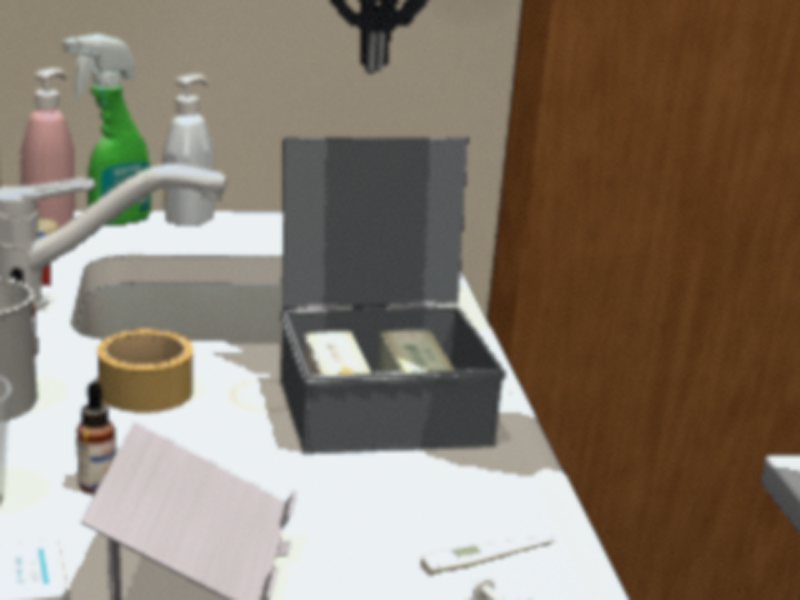

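View pics/top18.png

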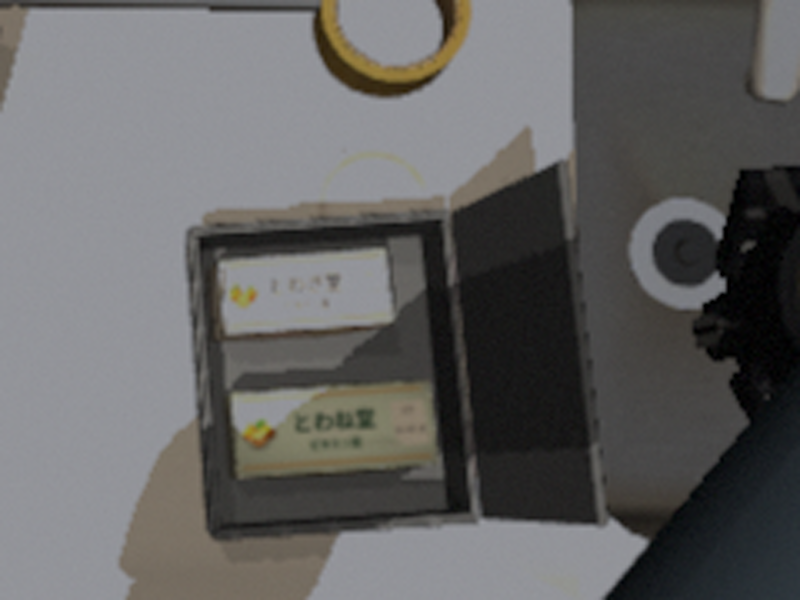

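>>> jog_arm(
  rows=[
    [[0, 0, 0.012], 0],
    [[0, 0, 0.018], 0],
    [[0, 0, 0.02], 0],
    [[0, 0, 0.02], 0],
    [[0, 0, 0.016], 0],
    [[0, 0, 0.01], 0],
    [[0, 0, 0], 0],
    [[0.01, 0, 0], 0],
    [[0.01, 0, 0], 0],
    [[0.005, 0, 0], 0],
  ],
)

```text
time: 20.47
position: [0.502, -0.3599, 0.2023]
orientation: [0.675, 0.738, 0.001, 0.0]
force: [-0.1, -0.1, -0.8]
gripper_width: -0.001
```

```bash
cat > hg.py <<'E'
from plan import *
s,r=st();d=s['position'][:2]-[.4977,-.3197];a=np.radians(5);print('x,y,z rel hinge',np.round([d@[np.cos(a),np.sin(a)],d@[-np.sin(a),np.cos(a)],s['position'][2]-.0795],4))
E
python3 hg.py; python3 pic.py top 150,330,240,480 19;python3 pic.py side 50,290,180,500 19
```

```text
t 20.47 pos [ 0.502  -0.3599  0.2023] yang 5.15 z [ 0.002  0.001 -1.   ] F [-0.1 -0.1 -0.8] M [-0.16 -0.04  0.04] g -0.001
x,y,z rel hinge [ 0.0008 -0.0404  0.1228]
t 20.47 pos [ 0.502  -0.3599  0.2023] yang 5.15 z [ 0.002  0.001 -1.   ] F [-0.1 -0.1 -0.8] M [-0.16 -0.04  0.04] g -0.001
scale 3.3333333333333335
t 20.52 pos [ 0.5022 -0.3593  0.2023] yang 5.20 z [ 0.002  0.001 -1.   ] F [-0.3  0.7  0.2] M [0.02 0.04 0.02] g 0.002
scale 2.5
```

View pics/top19.png

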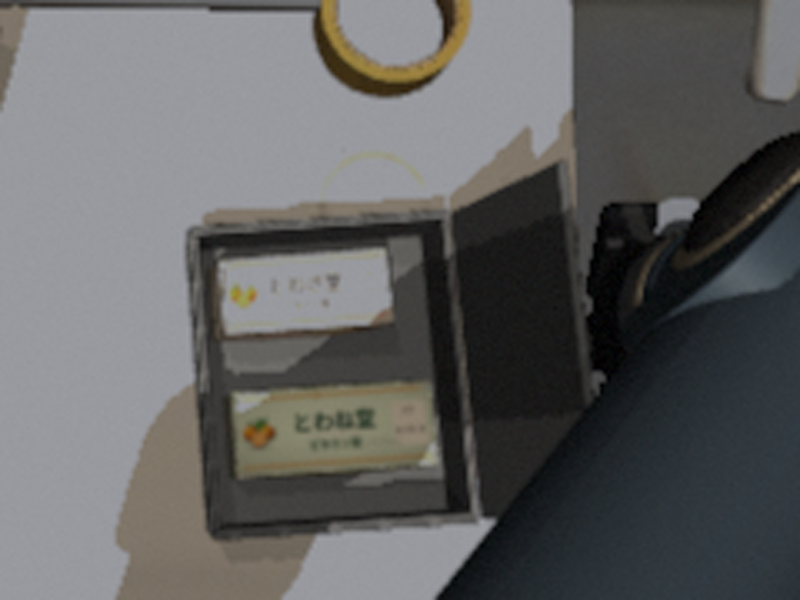

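View pics/side19.png

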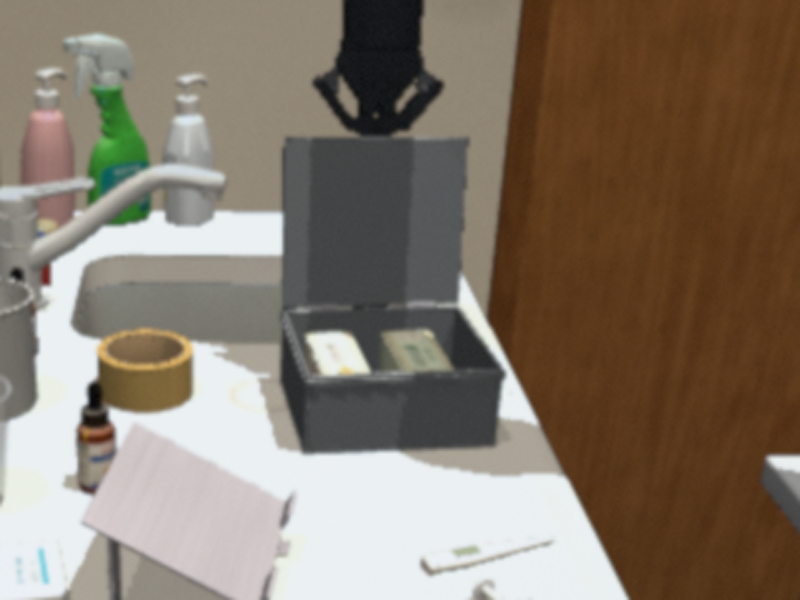

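>>> jog_arm(
  rows=[
    [[0.01, 0, -0.003], 0],
    [[0.012, 0, -0.004], 0],
    [[0.011, 0, 0.0005], 0],
    [[0.011, 0, 0.001], 0],
    [[0.012, 0, 0.0015], 0],
    [[0.011, 0, 0.003], 0],
    [[0.011, 0, 0.004], 0],
    [[0.01, 0, 0.0045], 0],
    [[0, 0, 0], 0],
    [[0, 0, 0], 0],
  ],
)

```text
time: 21.4
position: [0.4932, -0.2727, 0.1929]
orientation: [0.675, 0.738, -0.0, -0.001]
force: [0.4, 0.7, -0.9]
gripper_width: 0.003
```

```bash
python3 hg.py; python3 pic.py side 50,290,180,500 20
```

```text
t 21.40 pos [ 0.4932 -0.2727  0.1929] yang 5.14 z [-0.002  0.001 -1.   ] F [ 0.4  0.7 -0.9] M [-0.   -0.03 -0.  ] g 0.003
x,y,z rel hinge [-0.0004  0.0472  0.1134]
t 21.40 pos [ 0.4932 -0.2727  0.1929] yang 5.14 z [-0.002  0.001 -1.   ] F [ 0.4  0.7 -0.9] M [-0.   -0.03 -0.  ] g 0.003
scale 2.5
```

View pics/side20.png

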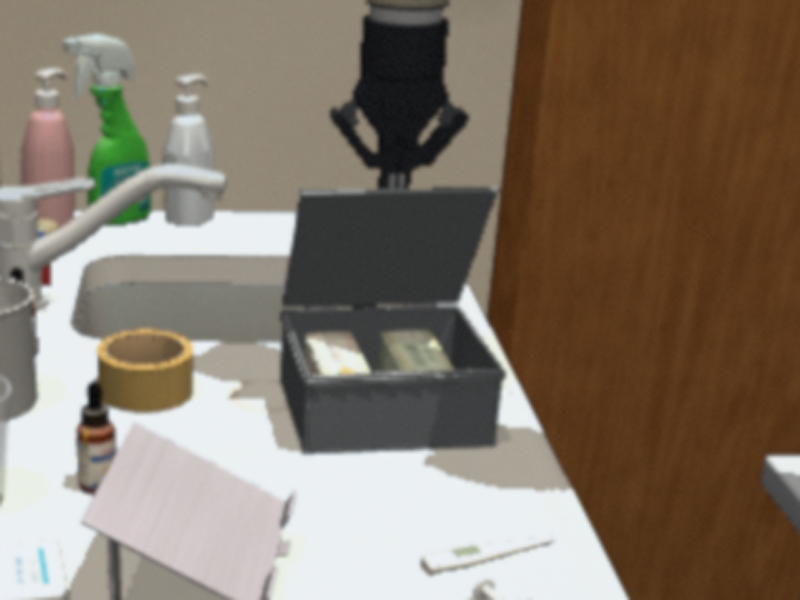

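>>> jog_arm(
  rows=[
    [[0.01, 0, 0.0045], 0],
    [[0.01, 0, 0.006], 0],
    [[0.009, 0, 0.0065], 0],
    [[0.008, 0, 0.008], 0],
    [[0.0075, 0, 0.009], 0],
    [[0.0065, 0, 0.009], 0],
    [[0.0055, 0, 0.01], 0],
    [[0.005, 0, 0.01], 0],
    [[0.004, 0, 0.011], 0],
    [[0, 0, 0], 0],
  ],
)

```text
time: 22.28
position: [0.4863, -0.2071, 0.1171]
orientation: [0.675, 0.738, -0.001, -0.002]
force: [-0.6, -0.5, -0.1]
gripper_width: 0.002
```

```bash
python3 hg.py; python3 pic.py side 50,290,180,500 21
```

```text
t 22.28 pos [ 0.4863 -0.2071  0.1171] yang 5.12 z [-0.005  0.002 -1.   ] F [-0.6 -0.5 -0.1] M [ 0.01 -0.06 -0.  ] g 0.002
x,y,z rel hinge [-0.0015  0.1131  0.0376]
t 22.28 pos [ 0.4863 -0.2071  0.1171] yang 5.12 z [-0.005  0.002 -1.   ] F [-0.6 -0.5 -0.1] M [ 0.01 -0.06 -0.  ] g 0.002
scale 2.5
```

View pics/side21.png

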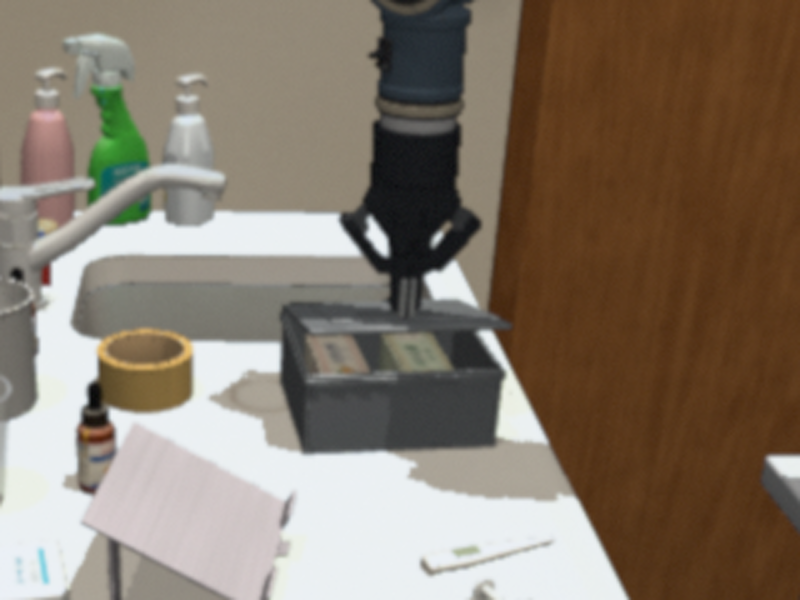

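>>> jog_arm(
  rows=[
    [[0.003, 0, 0.008], 0],
    [[0.003, 0, 0.008], 0],
    [[0, 0, 0.006], 0],
    [[0, 0, 0.004], 0],
    [[0, 0, 0.003], 0],
    [[0, 0, 0.001], 0],
    [[0, 0, 0.001], 0],
    [[0, 0, 0], 0],
    [[0, 0, 0], 0],
    [[0, 0, 0], 0],
  ],
)

```text
time: 23.17
position: [0.4873, -0.2031, 0.0889]
orientation: [0.675, 0.737, 0.0, 0.0]
force: [0.8, -0.1, -0.5]
gripper_width: 0.002
```

```bash
python3 hg.py; python3 pic.py side 120,290,220,440 22
```

```text
t 23.17 pos [ 0.4873 -0.2031  0.0889] yang 5.03 z [ 0. -0. -1.] F [ 0.8 -0.1 -0.5] M [ 0.04  0.02 -0.05] g 0.002
x,y,z rel hinge [-0.0002  0.117   0.0094]
t 23.17 pos [ 0.4873 -0.2031  0.0889] yang 5.03 z [ 0. -0. -1.] F [ 0.8 -0.1 -0.5] M [ 0.04  0.02 -0.05] g 0.002
scale 3.5294117647058822
```

View pics/side22.png

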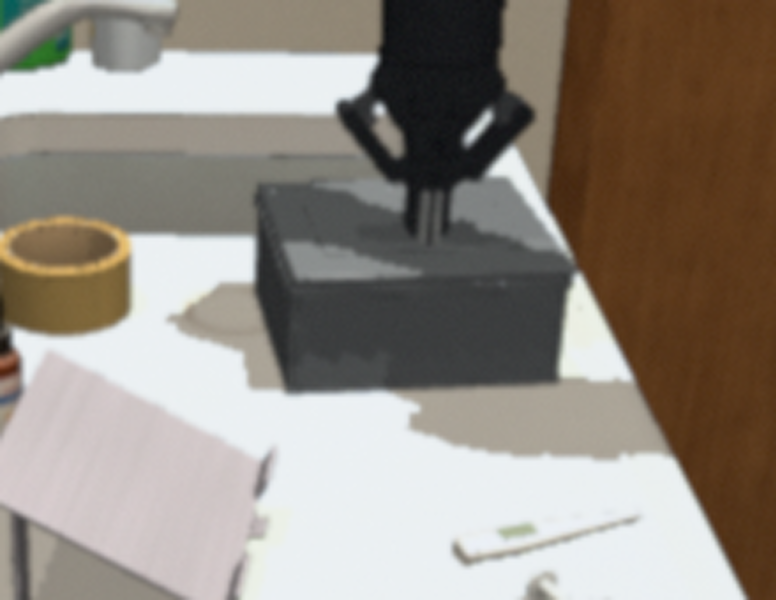

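Nearly shut (z 0.089 against 0.086). I'll press the last millimetres slowly.

>>> jog_arm(
  rows=[
    [[0, 0, 0.001], 0],
    [[0, 0, 0.001], 0],
    [[0, 0, 0.001], 0],
    [[0, 0, 0.001], 0],
    [[0, 0, 0.001], 0],
    [[0, 0, 0], 0],
    [[0, 0, 0], 0],
    [[0, 0, 0], 0],
    [[0, 0, 0], 0],
    [[0, 0, 0], 0],
  ],
)

```text
time: 24.05
position: [0.4875, -0.203, 0.0854]
orientation: [0.675, 0.737, 0.001, -0.0]
force: [-2.4, 1.8, 15.4]
gripper_width: 0.001
```

>>> jog_arm(
  rows=[
    [[0, 0, 0.001], 0],
    [[0, 0, 0], 0],
    [[0, 0, -0.005], 0],
    [[0, 0, -0.01], 0],
    [[0, 0, -0.015], 0],
    [[0, 0, -0.02], 0],
    [[0, 0, -0.02], 0],
    [[0, 0, -0.02], 0],
    [[0, 0, -0.02], 0],
    [[0, 0, -0.01], 0],
  ],
)

```text
time: 24.88
position: [0.4882, -0.2035, 0.2052]
orientation: [0.675, 0.737, 0.001, 0.002]
force: [0.2, -0.6, 0.2]
gripper_width: 0.005
```

>>> jog_arm(
  rows=[
    [[0.01, 0, -0.01], 0],
    [[0.02, 0, 0], 0],
    [[0.03, 0, 0], 0],
    [[0.03, 0, 0], 0],
    [[0.03, 0, 0], 0],
    [[0.03, 0, 0], 0],
    [[0.02, 0, 0], 0],
    [[0.01, 0, 0], 0],
    [[0, 0, 0], 0],
    [[0, 0, 0], 0],
  ],
)

```text
time: 25.72
position: [0.4714, -0.0244, 0.2127]
orientation: [0.675, 0.738, -0.0, 0.0]
force: [0.0, -0.2, -0.2]
gripper_width: -0.001
```

```bash
python3 hg.py; python3 pic.py side 0,420,0,560 23; python3 pic.py top 0,420,0,560 23; python3 - <<'E'
from h import *
np.set_printoptions(precision=4,suppress=True)
for n in("side23","top23"):
    w=cloud(load(n)).reshape(-1,3);d=w[:,:2]-[.491,-.243];a=np.radians(5)
    x=d@[np.cos(a),np.sin(a)];y=d@[-np.sin(a),np.cos(a)]
    m=(abs(x)<.08)&(abs(y)<.07)&(w[:,2]<.13);c=np.linalg.lstsq(np.c_[x[m],y[m],np.ones(m.sum())],w[m,2],rcond=None)[0];print(n,m.sum(),"slope x,y,z0",c)
E
```

```text
t 25.72 pos [ 0.4714 -0.0244  0.2127] yang 5.04 z [-0.    -0.001 -1.   ] F [ 0.  -0.2 -0.2] M [-0.02 -0.03 -0.04] g -0.001
x,y,z rel hinge [-0.0004  0.2965  0.1332]
t 25.72 pos [ 0.4714 -0.0244  0.2127] yang 5.04 z [-0.    -0.001 -1.   ] F [ 0.  -0.2 -0.2] M [-0.02 -0.03 -0.04] g -0.001
scale 1.4285714285714286
t 25.77 pos [ 0.4715 -0.0251  0.2127] yang 4.94 z [-0.    -0.001 -1.   ] F [ 0.7 -0.6 -0.1] M [-0.03  0.05 -0.03] g 0.002
scale 1.4285714285714286
side23 1621 slope x,y,z0 [-0.001  -0.0008  0.086 ]
top23 5941 slope x,y,z0 [-0.0004  0.      0.0863]
```

View pics/side23.png

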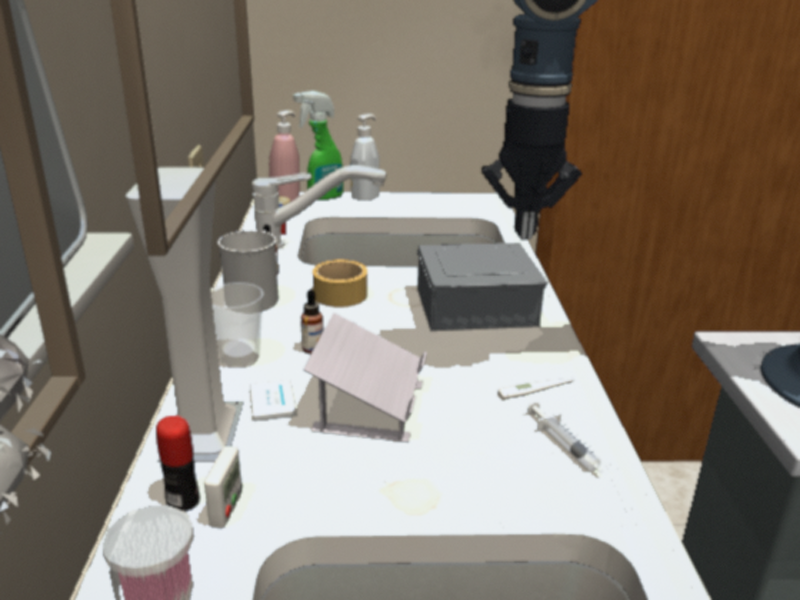

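View pics/top23.png

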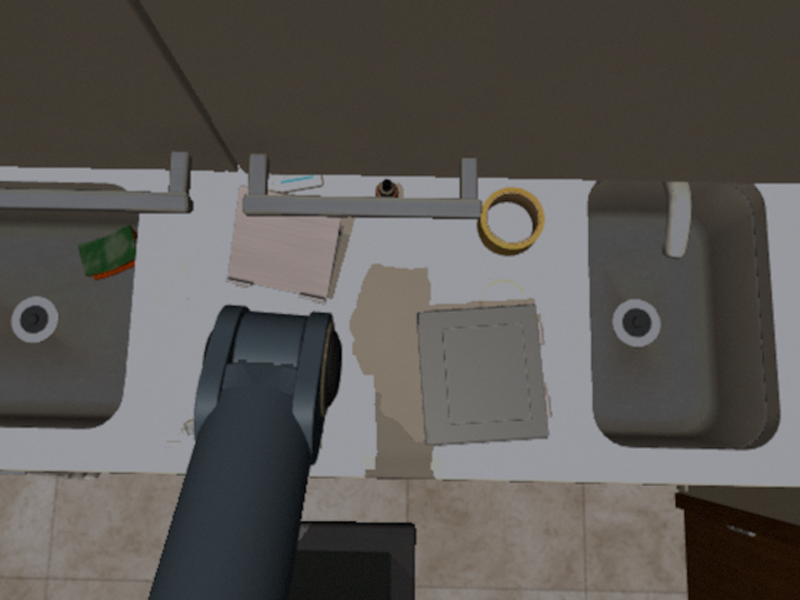

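The lid lies flat on the rim (box at about (480,375) in the top view). Its top is at 0.086 m with a slope under 0.001. The tape and the dropper stand where they were, and the arm is clear.

```bash
python3 -c "
from plant import manip
print(manip.hand_in())"
```

```text
the job is handed in; nothing more can be done
None
```

The carton from the stand is lying flat in the box beside the other one, the lid is shut, and I handed the job in at about 26 s. Hand-in reports no verdict.

**What I did:** The first grip held the carton, but friction kept it hanging at about 22–24° instead of levelling. I set it down on the free worktop, let it settle flat and regripped it square. I then lowered it to the box floor, released it and pushed the lid shut with the closed fingers. The first set-down pressed about 13 N on the worktop, the placing about 12 N on the box floor, and closing the lid about 15 N.

**Last checks:**
- **Carton:** before closing, its top measured 0.058–0.063 m, against 0.058 m expected, and it lay level beside the packed one. I can't see either carton under the closed lid.
- **Lid:** both views put its top at 0.086 m with slopes of 0.001 or less, which is fully shut.
- **Bystanders:** the tape and dropper look unmoved in the final pictures; I did not measure them.
- **Arm:** about 0.13 m to the side of the box and touching nothing.

**Disagreement:** corner readings from the side camera put the box about 10 mm further along y than the top camera did. The lid's depth plane agreed with the top view, so I used that, and the carton fitted as planned.

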